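Clamp a feed bottle behind its safety catch

TASK

Stand the white feed bottle with the green cap and green label upright on the raised black seat of the green bench clamp, between the orange press pad and the metal vee, and let go of it. Then flip the red safety catch right over to the side, clear of the lever, and pull the lever with the black crossbar that it guards all the way towards the robot's side, so that the pad presses the bottle into the vee. Finish still holding the lever pulled (it springs back if released), so that the bottle stays clamped; leave the other bottles, the pots and the trowel where they are.

Things in the scene. Friction and masses are not known exactly. Their poses are not given: they have to be found in the camera images.
- clamp: Green bench clamp fixed to the table, base plate 170 x 340 x 12 mm. Origin: on the table under its middle; x away from the robot's side, y left, z up; turned by up to 0.25 rad. Right (-y): gearbox 100 x 100 mm centred 100 mm to -y, top 72 mm above the table, with lever and catch. Left: seat, press pad, vee. Directions of its parts below are in these axes.
- seat (a point): Centre of the raised rubber seat's top, 50 mm above the table, clamp's axes; seat 56 mm (x) by 80 mm (y). The aluminium vee at its +y end and the orange pad on its -y side rise at most 50 mm above it. A bottle stood at this point has 15 mm free to the pad and 10 mm to the vee; pressed home, its axis is 10 mm to +y.
- feed: The bottle to clamp: white, green label, green cap. Loose, upright, round; body 50 mm diameter and straight to 95 mm high, then neck and 32 mm cap, 120 mm high in all, about 0.15 to 0.3 kg. Origin: centre of its underside. It starts in one of three places that it swaps with the two other bottles.
- press_pad: Orange press pad, 40 mm wide (x) and 30 mm high, on a spring plunger. Origin: centre of its back, 35 mm above the seat's level; its face is 10 mm to +y. Driven to +y, 40 mm at full lever stroke; a bottle in the vee then compresses its spring by about 15 mm (about 11 N).
- catch (a joint): Red safety catch, rad. 0 = upright, blocking the lever; 1.5 = flipped right over to the clamp's -y side (end stop). Starts between 0 and 0.2. Friction holds it where it is left (under 1 N at the paddle). While upright it stops the lever after about 0.1 rad.
- catch_paddle (a point): Centre of the catch's red paddle, which stands forward (-x) of the lever on a thin arm: 32 mm (x), 12 mm thick (y), 44 mm high at catch 0. It lies 53 mm from the catch's hinge axis and turns with the catch. Push it sideways to -y and over.
- catch_pivot (a point): A point on the catch's hinge axis (the axis runs along the clamp's x), 79 mm above the table; the paddle's centre is 82 mm forward (-x) of it, clear of the gearbox. The axis passes 22 mm to the -y side of the lever; only a tooth at the catch's top, 46 mm up, crosses in front of the lever.
- lever (a joint): Lever, rad. 0 = rest, leaning 0.15 rad away from upright to +x; it grows as the lever is pulled to -x, to 0.8 at the end stop (leaning 0.65 rad to -x). A spring returns it; pulling takes about 3 N at first and 10 N at the end, measured at the grip.
- lever_grip (a point): Middle of the lever's handle: a round black crossbar, 18 mm diameter, 108 mm long along the clamp's y, 150 mm from the pivot axis; moves with the lever. The steel stem below forks 80 mm from the pivot to carry the bar at both ends (45 mm either side), so under the bar's middle it is open for 80 mm by 45 mm.
- lever_pivot (a point): Point on the lever's pivot axis (the axis runs along the clamp's y), 60 mm above the table, in the lever's plane of swing.
- blue_bottle: Bystander: bottle of the same shape, white with blue label and orange cap. Origin: centre of underside.
- amber_bottle: Bystander: bottle of the same shape, brown-amber with pale label and black cap. Origin: centre of underside.
- small_pot: Bystander: empty black plant pot, 100 mm wide, 85 mm high. Origin: centre of underside.
- brown_pot: Bystander: empty terracotta-coloured plant pot, 90 mm wide, 80 mm high. Origin: centre of underside.
- trowel: Bystander: hand trowel with an orange handle lying on the table, about 270 mm long. Origin: near where handle and blade meet.
Mind the look-alikes: they are no part of the job. What is shaped like the feed but purple is not meant.

How it is judged:
By the outcome, as a careful person would: the job done as asked, in the order asked, and still so for the second after the job is handed in, while the arm keeps its last pose, push and grip.
It also fails if it takes over 64 s, if anything falls off the work surface, if the arm or the gripper's body presses on something with over 40 N, if the wrist force passes 120 N, or if a joint passes its speed limit or range.

ROBOT

A 6-joint arm with a two-finger parallel gripper is mounted at the origin on the work surface. World frame = base frame: x ahead of the robot, y to its left, z up, the work surface at z = 0. Lengths are in m, angles in rad, forces in N, time in s.
With the tool pointing down it reaches from about 0.325 to 0.875 m from the base axis. Payload 4.4 kg.
Tool frame: the origin (TCP) lies on the centre line of the jaws, within the pads' length; the fingertips stand ctrl.tip_reach ahead of it and the grasp point (between the pads) lies 2 mm behind it (ctrl.tip_reach is the distance from the TCP to the fingertips, in m); z points along the fingers, y is the direction in which the jaws open and shut (so a half turn about z gives the same grasp; the last joint's range is limited). The gripper opens to 85 mm and grips with 20 to 120 N. Pads are 22 mm wide; open, the fingers measure 114 mm over their backs; the gripper's body (76 mm by 85 mm) begins 54 mm behind the grasp point. The pads swing forward as they close: fully open they stand 13 mm farther back than shut.
Start: joints at [-1.407, 0.207, 1.542, -0, 1.393, -0.15], TCP at [0.178, -0.547, 0.248] pointing down, gripper open.
Joint ranges: [-2.73, 2.73], [-0.86, 2.22], [0.23, 2.46], [-1.11, 4.25], [0.08, 2.63], [-2.82, 2.82]. Speed limits (rad/s): [2.79, 2.79, 3.14, 3.14, 3.14, 3.14].

INTERFACE

Orientations are given as a rotation vector (axis times angle).
In Python, from rig import observe, eyes, order, ctrl gives the robot as it stands.
- The arm moves only by the tool apply_moves, never from a script. Its argument "series" is a list of rows, each an object with "rot": the turn, a rotation vector about the tool's x, y, z in degrees, a list of three; "dp": the shift along the tool's x, y, z in m, a list of three; "jaw": the opening, from 0 (shut) to 1 (fully open). In form: [{"rot": [ax, ay, az], "dp": [tx, ty, tz], "jaw": jaw}, ...]. A call has 1 to 5 rows; each row shifts and turns the commanded pose from where the row before left it, along the tool's axes as they then stand; what a row does not reach is not made up. A row lasts 1/12 s, in which the tool goes at most 41.7 mm and 7.16 degrees, less where a joint would pass 70% of its speed; a pose out of reach is approached as far as the arm can. A call with a gripper value outside its range is refused whole. The fingers move at their own pace and stop on an object; the grip force is fixed at half the most. Time passes only in rows, so rows that do not move let the fingers close. It gives the time, the measured TCP pose, the force and the opening at its end, in the units of the state.
- observe(): the state, without advancing time (a new reading comes with each control period).
- eyes.capture(name): name is "scene" or "side" or "wrist"; returns a dict with "color" (480x640x3 uint8, red, green, blue), "depth" (480x640 float32, m along the optical axis (not along the pixel's ray), 0 where there is no reading), "intrinsics" (3x3 intrinsics, pixels), "dist" ([k1, k2, p1, p2, k3] as OpenCV has them; the pictures are not rectified), "view" (4x4, takes a point from world to camera coordinates). Camera axes: x right, y down, z forward; pixel columns grow to the right and rows downward; lengths in m; the calibration is good to about 2 mm. A picture is of the moment at which its call begins.
- order.finish_job(): hands the job in, once; it reports no verdict.
Trained networks look in a picture, given as the dict that the camera call returned (one of the last four; its "shot" number tells which), for a name from the list of things; names that differ only in an ending like _2 or _b are one class to them, and where a whole thing is asked for, a point or a joint stands for the part that bears it (a point fixed in the world has none). Each returns a list of dicts, best first, with "score" (0 to 1); they miss things now and then, are a little off and sometimes report something else, mostly with a low value. They report only what shows in the picture. A call takes as long as a camera call. They do not tell look-alikes from the thing itself.
- eyes.boxes_of(label, picture): "xyz" ([x, y, z] in m, in world coordinates, good to about 4 mm: the middle of the surface that is visible of it).
- eyes.spot_point(label, picture): "xyz" ([x, y, z] in m, in world coordinates, good to about 4 mm: a listed point, or the origin of a listed thing).
The state is a dict: "time_s": time; "q": joint angles; "qvel": joint speeds; "joint_efforts": joint torques, N m; "tool_pos": TCP position; "tcp_rot": TCP orientation; "contact_force": force on the tool from outside, world axes, zero at the start; "wrist_torque": the same for the moment, N m; "opening": opening from 0.0 (shut) to 1.0 (fully open).
Only numpy, scipy, OpenCV 4.12 (cv2) and the standard library are available. Lean on these libraries where they do the work, as an engineer would, in place of code of your own. Each camera call takes 0.05 s, during which the arm holds its last target.

## Working session

There is one attempt and no reset: what is moved stays moved. The work goes in short steps, Python scripts to look and compute and a tool call to move; the robot and the scene stay as the last step left them, time stands still between calls to the robot, and variables do not carry over. Pictures are saved under pics/ and viewed, and the job is handed in when it is done.

Besides the shell and the picture viewer there is one more tool, called after "Call:" as a command line: name --argument value ..., lists and objects as JSON in quotes. apply_moves: Moves the arm, as the interface text tells. Its arguments: {"type":"object","properties":{"series":{"type":"array"}},"required":["series"]}

```bash
ls; mkdir -p pics
cat > h.py <<'E'
import numpy as np, cv2
from scipy.spatial.transform import Rotation as R
from rig import observe, eyes, order, ctrl
def save(p,n): cv2.imwrite('pics/'+n,p['color'][:,:,::-1])
E
python3 - <<'E'
from h import *
s=observe();print(s['time_s'],s['tool_pos'],s['tcp_rot'],s['opening'],ctrl.tip_reach)
for n in ['scene','side']:
    p=eyes.capture(n);save(p,n+'0.png')
    print(n,np.round(np.linalg.inv(p['view'])[:3,3],3))
    for l in ['clamp','seat','feed','press_pad','catch_paddle','catch_pivot','lever_grip','lever_pivot','blue_bottle','amber_bottle','small_pot','brown_pot','trowel']:
        print(l,[(round(d['score'],2),np.round(d['xyz'],3).tolist()) for d in eyes.spot_point(l,p)[:3]])
print(observe()['time_s'])
E
```

```text
pics
0.0 [ 0.17791511 -0.54602325  0.24711053] [-3.10047290e+00 -4.92096466e-01  2.43525493e-05] 0.9958943151493874 0.017
scene [1.319 0.183 0.745]
clamp [(0.92, [0.532, -0.094, -0.001])]
seat [(0.96, [0.536, -0.01, 0.048])]
feed [(0.95, [0.619, 0.145, -0.001]), (0.87, [0.505, 0.241, -0.002]), (0.67, [0.605, 0.236, 0.001])]
press_pad [(0.56, [0.53, -0.06, 0.084]), (0.4, [0.53, -0.212, 0.085])]
catch_paddle [(0.72, [0.456, -0.221, 0.13])]
catch_pivot []
lever_grip [(0.61, [0.566, -0.192, 0.207])]
lever_pivot [(0.85, [0.546, -0.193, 0.056])]
blue_bottle [(0.67, [0.397, 0.253, 0.002])]
amber_bottle [(0.55, [0.507, 0.365, -0.002])]
small_pot [(0.97, [0.687, 0.354, -0.001])]
brown_pot [(0.91, [0.377, -0.433, -0.002]), (0.48, [0.528, -0.059, 0.084])]
trowel [(0.83, [0.643, -0.429, -0.002])]
side [ 0.181 -1.17   0.845]
clamp [(0.79, [0.528, -0.09, 0.001])]
seat [(0.64, [0.533, -0.005, 0.05])]
feed [(0.87, [0.703, 0.24, -0.002]), (0.69, [0.619, 0.145, -0.001]), (0.64, [0.607, 0.239, -0.002])]
press_pad [(0.72, [0.531, -0.062, 0.087])]
catch_paddle [(0.67, [0.451, -0.217, 0.132])]
catch_pivot [(0.55, [0.533, -0.213, 0.075])]
lever_grip [(0.87, [0.567, -0.197, 0.211])]
lever_pivot []
blue_bottle [(0.9, [0.405, 0.256, -0.003])]
amber_bottle [(0.95, [0.505, 0.366, -0.003])]
small_pot [(0.56, [0.684, 0.36, -0.001])]
brown_pot [(0.92, [0.384, -0.432, 0.001]), (0.42, [0.641, -0.436, -0.001])]
trowel [(0.81, [0.639, -0.432, -0.002])]
1.4
```

View pics/scene0.png

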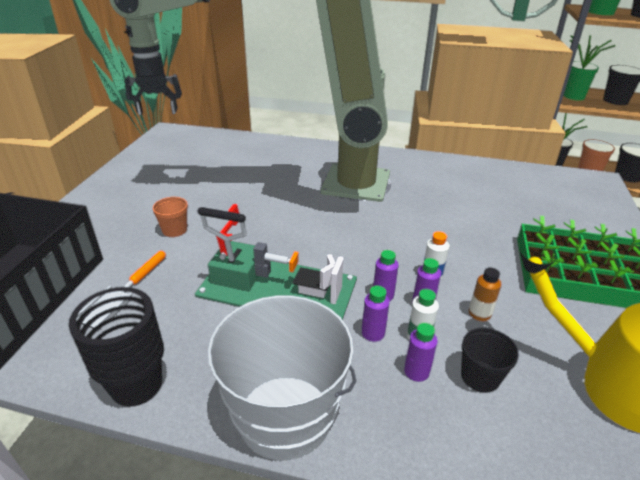

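View pics/side0.png

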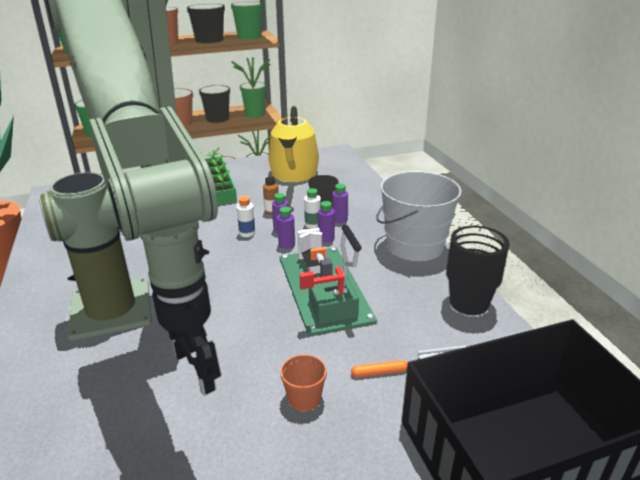

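```bash
cat >> h.py <<'E'
def cloud(p):
    K=p['intrinsics'];h,w=p['depth'].shape
    u,v=np.meshgrid(np.arange(w),np.arange(h))
    pts=cv2.undistortPoints(np.stack([u,v],-1).reshape(-1,1,2).astype(np.float64),K,np.array(p['dist'])).reshape(h,w,2)
    z=p['depth']; c=np.stack([pts[...,0]*z,pts[...,1]*z,z],-1)
    T=np.linalg.inv(p['view']); X=c@T[:3,:3].T+T[:3,3]
    X[z<=0]=np.nan
    return X
def proj(p,X):
    V=p['view'];rv=cv2.Rodrigues(V[:3,:3])[0]
    return cv2.projectPoints(np.asarray(X,float).reshape(-1,1,3),rv,V[:3,3].copy(),p['intrinsics'],np.array(p['dist']))[0].reshape(-1,2)
E
python3 - <<'E'
from h import *
import pickle
for n in ['scene','side']:
    p=eyes.capture(n);pickle.dump(p,open(n+'0.pkl','wb'))
    X=cloud(p);hsv=cv2.cvtColor(p['color'],cv2.COLOR_RGB2HSV);H,S,V=[hsv[...,i].astype(int) for i in range(3)]
    g=(H>60)&(H<95)&(S>90)
    reg=(X[...,0]>.4)&(X[...,0]<.66)&(X[...,1]>-.33)&(X[...,1]<.13)
    pl=g&reg&(X[...,2]>.004)&(X[...,2]<.02)
    P=X[pl];print(n,'plate',len(P),np.median(P[:,2]))
    r=cv2.minAreaRect((P[:,:2]*1000).astype(np.float32));print(r)
    gb=g&reg&(X[...,2]>.066)&(X[...,2]<.078);P=X[gb];print('gearbox',len(P),cv2.minAreaRect((P[:,:2]*1000).astype(np.float32)),np.median(P[:,2]))
    # caps
    m=((X[...,2]>.100)&(X[...,2]<.13)&(X[...,1]>.08)&(X[...,1]<.45)&(X[...,0]>.3)&(X[...,0]<.8)).astype(np.uint8)
    k,L,st,_=cv2.connectedComponentsWithStats(m)
    for i in range(1,k):
        if st[i,4]>40:
            P=X[L==i];t=P[P[:,2]>.116]
            print(st[i,:5],np.round((t.min(0)+t.max(0))/2,4) if len(t) else '',np.round(np.median(P,0),3),len(t))
    im=p['color'][:,:,::-1]
    c=im[180:400,330:530] if n=='scene' else im[150:350,220:420]
    cv2.imwrite('pics/crop_'+n+'.png',cv2.resize(c,None,fx=3,fy=2.7,interpolation=cv2.INTER_CUBIC))
c=cv2.imread('pics/scene0.png')[190:320,180:370];cv2.imwrite('pics/clampA.png',cv2.resize(c,None,fx=4,fy=4,interpolation=cv2.INTER_CUBIC))
E
```

```text
scene plate 2520 0.009903950473438838
((538.3569946289062, -92.28173828125), (158.6055908203125, 346.6147766113281), 1.672400712966919)
gearbox 733 ((530.0783081054688, -189.17352294921875), (96.13701629638672, 98.47777557373047), 85.26042938232422) 0.06961280656598212
[432 231  16  15 178] [0.4048 0.2548 0.1187] [0.41  0.255 0.116] 92
[380 250  16  15 196] [0.5009 0.1486 0.1191] [0.508 0.149 0.117] 110
[423 258  16  16 209] [0.5084 0.2396 0.1185] [0.515 0.239 0.117] 116
[483 267  18  17 225] [0.5087 0.3634 0.1186] [0.516 0.362 0.116] 117
[369 286  17  18 240] [0.6227 0.1429 0.1183] [0.63  0.144 0.117] 144
[418 289  18  18 248] [0.6092 0.2372 0.1182] [0.616 0.237 0.117] 151
[416 323  19  20 288] [0.7014 0.2396 0.1184] [0.708 0.239 0.117] 184
[328 341  10  22 119] [0.7896 0.0896 0.123 ] [0.79  0.088 0.117] 63
side plate 1544 0.011330226427470058
((533.8578491210938, -97.90098571777344), (343.250732421875, 166.3319549560547), 87.0655746459961)
gearbox 443 ((524.93115234375, -199.9231414794922), (90.07891845703125, 98.84053039550781), 86.881103515625) 0.07116830744161828
[265 177  11  10  89] [0.5053 0.3583 0.1193] [0.505 0.353 0.115] 43
[335 184  11  11  94] [0.7002 0.233  0.1198] [0.697 0.228 0.116] 47
[307 188  10  12  94] [0.6076 0.2346 0.1196] [0.604 0.227 0.116] 46
[274 193  11  11  99] [0.5059 0.2362 0.1198] [0.505 0.228 0.115] 48
[239 196  11  12 101] [0.4009 0.2514 0.1195] [0.401 0.243 0.116] 54
[320 201  12  11 100] [0.6213 0.1407 0.119 ] [0.619 0.133 0.116] 53
[280 207  11  12 107] [0.4992 0.1432 0.12  ] [0.498 0.137 0.116] 54
```

View pics/crop_scene.png

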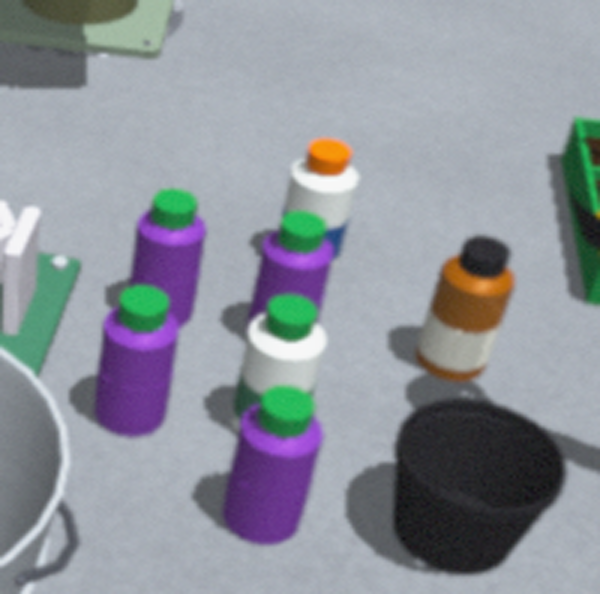

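View pics/clampA.png

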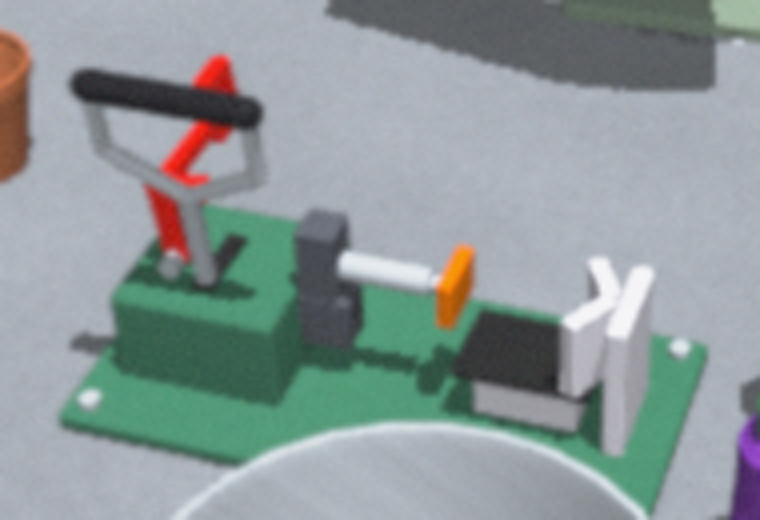

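Run:
```python
from h import *
import pickle
from scipy.optimize import least_squares
for n in ['scene','side']:
    p=pickle.load(open(n+'0.pkl','rb'));X=cloud(p);hsv=cv2.cvtColor(p['color'],cv2.COLOR_RGB2HSV);H,S,V=[hsv[...,i].astype(int) for i in range(3)]
    g=(H>60)&(H<95)&(S>80)
    reg=(X[...,0]>.4)&(X[...,0]<.66)&(X[...,1]>-.33)&(X[...,1]<.13)
    P=X[g&reg&(X[...,2]>.005)&(X[...,2]<.02)]
    a=[];b=[]
    for y in np.arange(-.26,.08,.01):
        q=P[abs(P[:,1]-y)<.006]
        if len(q)>5: a.append((y,q[:,0].min(),q[:,0].max()))
    a=np.array(a);print(n);print(np.round(a,3).tolist())
    for x in np.arange(.44,.64,.01):
        q=P[abs(P[:,0]-x)<.006]
        if len(q)>5:b.append((x,q[:,1].min(),q[:,1].max()))
    b=np.array(b);print(np.round(b,3).tolist())
    for nm,arr,c in [('xmin',a,1),('xmax',a,2),('ymin',b,1),('ymax',b,2)]:
        f=least_squares(lambda t:t[0]+t[1]*(arr[:,0]-arr[:,0].mean())-arr[:,c],[arr[:,c].mean(),0],loss='soft_l1',f_scale=.001)
        print(nm,np.round(f.x,4),'at',round(arr[:,0].mean(),3))
```

```text
scene
[[-0.26, 0.551, 0.615], [-0.25, 0.558, 0.616], [-0.24, 0.57, 0.615], [-0.23, 0.572, 0.616], [-0.22, 0.572, 0.615], [-0.21, 0.572, 0.617], [-0.2, 0.572, 0.617], [-0.19, 0.573, 0.618], [-0.18, 0.574, 0.619], [-0.17, 0.574, 0.62], [-0.16, 0.575, 0.62], [-0.15, 0.528, 0.619], [-0.14, 0.519, 0.611], [-0.13, 0.46, 0.602], [-0.12, 0.46, 0.595], [-0.11, 0.458, 0.585], [-0.1, 0.46, 0.578], [-0.09, 0.46, 0.575], [-0.08, 0.483, 0.569], [-0.07, 0.455, 0.567], [-0.06, 0.455, 0.565], [-0.05, 0.457, 0.563], [-0.04, 0.459, 0.561], [-0.03, 0.456, 0.561], [-0.02, 0.456, 0.56], [-0.01, 0.457, 0.566], [0.0, 0.556, 0.565], [0.01, 0.557, 0.568], [0.02, 0.517, 0.571], [0.03, 0.517, 0.578], [0.04, 0.556, 0.581], [0.05, 0.461, 0.588], [0.06, 0.465, 0.598], [0.07, 0.463, 0.602]]
[[0.46, -0.132, 0.075], [0.47, -0.13, 0.079], [0.48, -0.126, 0.079], [0.49, -0.124, 0.079], [0.5, -0.122, 0.078], [0.51, -0.122, 0.078], [0.52, -0.144, 0.078], [0.53, -0.144, 0.077], [0.54, -0.146, 0.076], [0.55, -0.262, 0.076], [0.56, -0.262, 0.075], [0.57, -0.261, 0.075], [0.58, -0.262, 0.075], [0.59, -0.261, 0.074], [0.6, -0.
[... 825 characters left out ...]
, [0.02, 0.457, 0.624], [0.03, 0.458, 0.623], [0.04, 0.459, 0.622], [0.05, 0.459, 0.623], [0.06, 0.459, 0.627], [0.07, 0.462, 0.608]]
[[0.44, -0.262, -0.198], [0.45, -0.264, -0.013], [0.46, -0.265, 0.078], [0.47, -0.265, 0.078], [0.48, -0.265, 0.069], [0.49, -0.265, 0.071], [0.5, -0.266, 0.076], [0.51, -0.266, 0.073], [0.52, -0.266, -0.24], [0.53, -0.267, -0.046], [0.54, -0.266, -0.243], [0.55, -0.269, -0.254], [0.56, -0.267, -0.244], [0.57, -0.271, -0.242], [0.58, -0.269, 0.026], [0.59, -0.268, 0.055], [0.6, -0.271, 0.069], [0.61, -0.269, 0.066], [0.62, -0.165, 0.056]]
xmin [0.4514 0.0535] at -0.095
xmax [0.6166 0.0477] at -0.095
ymin [-0.2668 -0.0355] at 0.53
ymax [ 0.0577 -0.0534] at 0.53
```

Run:
```python
from h import *
import pickle
c=np.array([.535,-.094]);a=-.05;ex=np.array([np.cos(a),np.sin(a)]);ey=np.array([-np.sin(a),np.cos(a)])
for n in ['scene','side']:
    p=pickle.load(open(n+'0.pkl','rb'));X=cloud(p);hsv=cv2.cvtColor(p['color'],cv2.COLOR_RGB2HSV);H,S,V=[hsv[...,i].astype(int) for i in range(3)]
    d=X[...,:2]-c;xc=d@ex;yc=d@ey;z=X[...,2]
    def st(nm,m):
        if m.sum()<4: print(nm,m.sum());return
        A=np.c_[xc[m],yc[m],z[m]];print(n,nm,m.sum(),'p3',np.round(np.percentile(A,3,0),4),'p97',np.round(np.percentile(A,97,0),4),'med',np.round(np.median(A,0),4))
    st('seat',(V<70)&(S<120)&(abs(xc)<.06)&(yc>.02)&(yc<.16)&(z>.042)&(z<.056))
    st('vee',(V>120)&(S<40)&(abs(xc)<.08)&(yc>.09)&(yc<.17)&(z>.06)&(z<.12))
    st('pad',(H>5)&(H<20)&(S>150)&(abs(xc)<.06)&(yc>-.02)&(yc<.09)&(z>.05)&(z<.12))
    red=((H<6)|(H>174))&(S>150)&(abs(xc)<.15)&(yc<-.03)&(yc>-.25)&(z>.05)
    st('red',red); st('paddle',red&(xc<-.055)); st('redbody',red&(xc>-.03))
    st('bar',(V<70)&(S<90)&(abs(xc)<.12)&(yc<-.02)&(yc>-.2)&(z>.17)&(z<.25))
```

```text
scene seat 384 p3 [-0.0251  0.0496  0.045 ] p97 [0.0251 0.102  0.0502] med [0.0035 0.0745 0.048 ]
scene vee 507 p3 [-0.0279  0.1113  0.0625] p97 [0.0287 0.1462 0.0994] med [0.0136 0.1306 0.0907]
scene pad 117 p3 [-0.0175  0.0381  0.0729] p97 [0.0178 0.0466 0.0994] med [0.0055 0.0447 0.0918]
scene red 237 p3 [-0.0812 -0.1312  0.0883] p97 [ 0.0443 -0.0758  0.2021] med [-0.0145 -0.124   0.127 ]
scene paddle 65 p3 [-0.084  -0.1326  0.1128] p97 [-0.0573 -0.121   0.1527] med [-0.0708 -0.1259  0.1481]
scene redbody 140 p3 [-0.0263 -0.1293  0.0866] p97 [ 0.0463 -0.0715  0.203 ] med [ 0.0117 -0.1229  0.1198]
scene bar 301 p3 [ 0.0396 -0.1421  0.2046] p97 [ 0.0492 -0.0479  0.216 ] med [ 0.0453 -0.0961  0.2117]
side seat 105 p3 [-0.032   0.0441  0.0462] p97 [-0.0042  0.1116  0.0519] med [-0.0213  0.0644  0.0491]
side vee 400 p3 [-0.0343  0.1077  0.0612] p97 [0.0235 0.1412 0.1012] med [-0.0041  0.1176  0.0877]
side pad 101 p3 [-0.0235  0.0315  0.0732] p97 [0.0117 0.0438 0.1009] med [-0.0126  0.0355  0.0925]
side red 453 p3 [-0.0892 -0.1387  0.0851] p97 [ 0.0087 -0.108   0.1532] med [-0.0476 -0.1332  0.1291]
side paddle 210 p3 [-0.0897 -0.1394  0.1159] p97 [-0.0585 -0.1303  0.1538] med [-0.0753 -0.1352  0.1358]
side redbody 189 p3 [-0.0268 -0.1366  0.0773] p97 [ 0.01   -0.0539  0.1346] med [ 0.0017 -0.1306  0.1274]
side bar 155 p3 [ 0.0292 -0.1521  0.2085] p97 [ 0.0403 -0.0627  0.2185] med [ 0.0339 -0.1128  0.215 ]
```

Run:
```python
from h import *
c=cv2.imread('pics/side0.png')[210:340,260:390];cv2.imwrite('pics/clampB.png',cv2.resize(c,None,fx=4.5,fy=4.5,interpolation=cv2.INTER_CUBIC))
```

```text
(no output)
```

View pics/clampB.png

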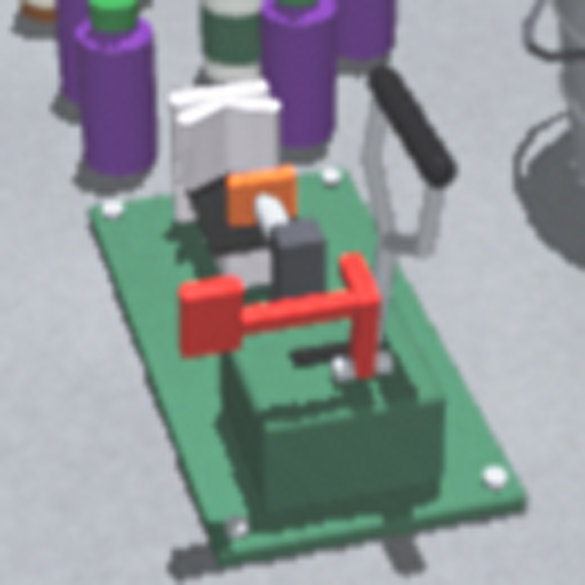

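```bash
cat >> h.py <<'E'
def plan(pos,yaw=None,tilt=None,step=.040,nmax=5,Rt=None):
    """target: TCP pos, jaw axis (tool y) yaw, pointing down"""
    s=observe();p0=np.array(s['tool_pos']);R0=R.from_rotvec(s['tcp_rot'])
    print('t',round(s['time_s'],2),'p',np.round(p0,4),'F',np.round(s['contact_force'],1),'open',round(s['opening'],3),'q',np.round(s['q'],2))
    if Rt is None:
        y=np.array([np.cos(yaw),np.sin(yaw),0]);z=np.array([0,0,-1.]);x=np.cross(y,z)
        Rt=R.from_matrix(np.c_[x,y,z])
    rv=(R0.inv()*Rt).as_rotvec();d=np.array(pos)-p0
    n=max(1,int(np.ceil(np.linalg.norm(d)/step)),int(np.ceil(np.degrees(np.linalg.norm(rv))/7)))
    print('rows needed',n)
    for i in range(min(n,nmax)):
        Ri=R0*R.from_rotvec(rv*i/n)
        print(i,'rot',np.round(np.degrees(rv/n),1).tolist(),'dp',np.round(Ri.inv().apply(d/n),4).tolist())
E
python3 - <<'E'
from h import *
plan([.608,.237,.30],-.785,nmax=10)
E
```

```text
t 1.5 p [ 0.178  -0.5468  0.2483] F [-0.8  0.5  0.2] open 1.002 q [-1.41  0.21  1.54 -0.    1.39 -0.15]
rows needed 23
0 rot [-0.0, 0.0, -1.2] dp [0.0283, -0.0266, -0.0022]
1 rot [-0.0, 0.0, -1.2] dp [0.0289, -0.026, -0.0022]
2 rot [-0.0, 0.0, -1.2] dp [0.0294, -0.0254, -0.0022]
3 rot [-0.0, 0.0, -1.2] dp [0.0299, -0.0248, -0.0022]
4 rot [-0.0, 0.0, -1.2] dp [0.0304, -0.0242, -0.0022]
5 rot [-0.0, 0.0, -1.2] dp [0.0309, -0.0236, -0.0022]
6 rot [-0.0, 0.0, -1.2] dp [0.0314, -0.0229, -0.0022]
7 rot [-0.0, 0.0, -1.2] dp [0.0318, -0.0223, -0.0022]
8 rot [-0.0, 0.0, -1.2] dp [0.0323, -0.0216, -0.0022]
9 rot [-0.0, 0.0, -1.2] dp [0.0327, -0.021, -0.0022]
```

Call:
apply_moves --series '[{"rot": [0,0,-5.4],"dp": [0.028,-0.026,-0.01],"jaw": 0.85},{"rot": [0,0,-5.4],"dp": [0.03,-0.023,-0.01],"jaw": 0.85},{"rot": [0,0,-5.4],"dp": [0.033,-0.02,-0.01],"jaw": 0.85},{"rot": [0,0,-5.4],"dp": [0.035,-0.017,-0.01],"jaw": 0.85},{"rot": [0,0,-5.4],"dp": [0.036,-0.013,-0.01],"jaw": 0.85}]'

```text
time_s: 1.92
tool_pos: [0.2735, -0.3785, 0.2987]
tcp_rot: [2.9, 1.209, 0.0]
contact_force: [0.5, 0.5, 0.1]
opening: 0.851
```

Run:
```python
from h import *
plan([.608,.237,.30],-.785,nmax=10)
```

```text
t 1.92 p [ 0.2735 -0.3785  0.2987] F [0.5 0.5 0.1] open 0.851 q [-1.13 -0.07  1.73  0.    1.48 -0.35]
rows needed 18
0 rot [0.0, -0.0, 0.0] dp [0.0374, -0.0109, -0.0001]
1 rot [0.0, -0.0, 0.0] dp [0.0374, -0.0109, -0.0001]
2 rot [0.0, -0.0, 0.0] dp [0.0374, -0.0109, -0.0001]
3 rot [0.0, -0.0, 0.0] dp [0.0374, -0.0109, -0.0001]
4 rot [0.0, -0.0, 0.0] dp [0.0374, -0.0109, -0.0001]
5 rot [0.0, -0.0, 0.0] dp [0.0374, -0.0109, -0.0001]
6 rot [0.0, -0.0, 0.0] dp [0.0374, -0.0109, -0.0001]
7 rot [0.0, -0.0, 0.0] dp [0.0374, -0.0109, -0.0001]
8 rot [0.0, -0.0, 0.0] dp [0.0374, -0.0109, -0.0001]
9 rot [0.0, -0.0, 0.0] dp [0.0373, -0.0109, -0.0001]
```

Call:
apply_moves --series '[{"rot": [0,0,0],"dp": [0.038,-0.011,0],"jaw": 0.85},{"rot": [0,0,0],"dp": [0.038,-0.011,0],"jaw": 0.85},{"rot": [0,0,0],"dp": [0.038,-0.011,0],"jaw": 0.85},{"rot": [0,0,0],"dp": [0.038,-0.011,0],"jaw": 0.85},{"rot": [0,0,0],"dp": [0.038,-0.011,0],"jaw": 0.85}]'

```text
time_s: 2.33
tool_pos: [0.3689, -0.2052, 0.2987]
tcp_rot: [2.901, 1.202, 0.001]
contact_force: [0.4, 0.6, -0.1]
opening: 0.849
```

Call:
apply_moves --series '[{"rot": [0,0,0],"dp": [0.038,-0.011,0],"jaw": 0.85},{"rot": [0,0,0],"dp": [0.038,-0.011,0],"jaw": 0.85},{"rot": [0,0,0],"dp": [0.038,-0.011,0],"jaw": 0.85},{"rot": [0,0,0],"dp": [0.038,-0.011,0],"jaw": 0.85},{"rot": [0,0,0],"dp": [0.038,-0.011,0],"jaw": 0.85}]'

```text
time_s: 2.75
tool_pos: [0.4643, -0.0316, 0.2987]
tcp_rot: [2.901, 1.203, 0.001]
contact_force: [0.7, -0.8, -0.1]
opening: 0.852
```

Call:
apply_moves --series '[{"rot": [0,0,0],"dp": [0.038,-0.011,0],"jaw": 0.85},{"rot": [0,0,0],"dp": [0.038,-0.011,0],"jaw": 0.85},{"rot": [0,0,0],"dp": [0.038,-0.011,0],"jaw": 0.85},{"rot": [0,0,0],"dp": [0.038,-0.011,0],"jaw": 0.85},{"rot": [0,0,0],"dp": [0.038,-0.011,0],"jaw": 0.85}]'

```text
time_s: 3.17
tool_pos: [0.5597, 0.1418, 0.2984]
tcp_rot: [2.902, 1.204, 0.0]
contact_force: [0.7, -0.2, 0.6]
opening: 0.848
```

Run:
```python
from h import *
plan([.608,.237,.20],-.785,nmax=10)
```

```text
t 3.17 p [0.5597 0.1418 0.2984] F [ 0.7 -0.2  0.6] open 0.848 q [ 0.1   0.18  1.47 -0.    1.49  0.88]
rows needed 4
0 rot [0.0, -0.0, 0.0] dp [0.0254, -0.0083, 0.0246]
1 rot [0.0, -0.0, 0.0] dp [0.0254, -0.0083, 0.0246]
2 rot [0.0, -0.0, 0.0] dp [0.0254, -0.0083, 0.0246]
3 rot [0.0, -0.0, 0.0] dp [0.0254, -0.0083, 0.0246]
```

Call:
apply_moves --series '[{"rot": [0,0,0],"dp": [0.034,-0.011,0.02],"jaw": 0.85},{"rot": [0,0,0],"dp": [0.034,-0.011,0.02],"jaw": 0.85},{"rot": [0,0,0],"dp": [0.034,-0.011,0.02],"jaw": 0.85},{"rot": [0,0,0],"dp": [0,0,0.02],"jaw": 0.85},{"rot": [0,0,0],"dp": [0,0,0.018],"jaw": 0.85}]'

```text
time_s: 3.58
tool_pos: [0.6078, 0.2374, 0.198]
tcp_rot: [-2.9, -1.208, 0.002]
contact_force: [-0.4, -0.8, -0.2]
opening: 0.848
```

Run:
```python
from h import *
plan([.608,.237,.076],-.785,nmax=1)
p=eyes.capture('wrist')
for d in eyes.spot_point('feed',p)[:4]: print(round(d['score'],2),np.round(d['xyz'],3))
im=p['color'].copy()
for z in (0,.12):
    u=proj(p,[[.608,.237,z]])[0];cv2.circle(im,tuple(int(a) for a in u),4,(255,0,0),-1)
cv2.imwrite('pics/w1.png',im[:,:,::-1])
```

```text
t 3.58 p [0.6078 0.2374 0.198 ] F [-0.4 -0.8 -0.2] open 0.848 q [0.24 0.41 1.39 0.   1.35 1.02]
rows needed 4
0 rot [-0.0, 0.0, 0.0] dp [-0.0, 0.0001, 0.0305]
0.93 [ 0.7    0.24  -0.001]
0.92 [0.61  0.237 0.003]
0.91 [ 0.498  0.146 -0.001]
0.85 [0.509 0.238 0.002]
```

View pics/w1.png

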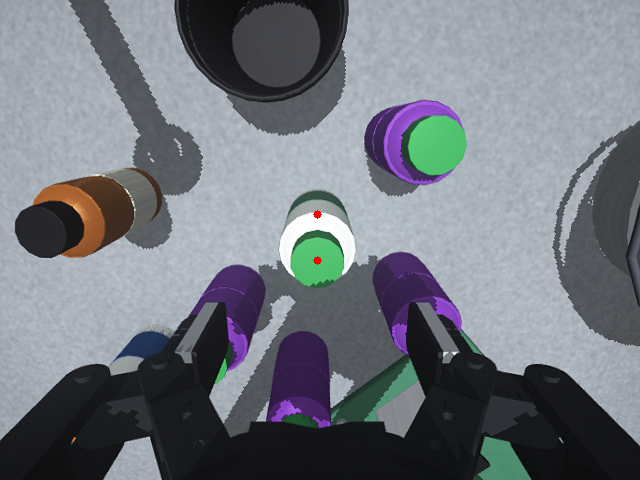

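White bottle with green label and green cap is at wrist px (317,250); my position estimate (red dots) lands on it. Purple look-alikes are at (425,140), (230,310), (420,300) and (300,380). I'm descending on the white one.

Call:
apply_moves --series '[{"rot": [0,0,0],"dp": [0,0,0.035],"jaw": 0.85},{"rot": [0,0,0],"dp": [0,0,0.035],"jaw": 0.85},{"rot": [0,0,0],"dp": [0,0,0.03],"jaw": 0.85},{"rot": [0,0,0],"dp": [0,0,0.022],"jaw": 0.85},{"rot": [0,0,0],"dp": [0,0,0],"jaw": 0.4}]'

```text
time_s: 4.1
tool_pos: [0.6042, 0.2338, 0.0736]
tcp_rot: [-2.901, -1.201, 0.015]
contact_force: [-1.5, -0.3, -0.9]
opening: 0.725
```

Call:
apply_moves --series '[{"rot": [0,0,0],"dp": [0,0,0],"jaw": 0.4},{"rot": [0,0,0],"dp": [0,0,0],"jaw": 0.4},{"rot": [0,0,0],"dp": [0,0,0],"jaw": 0.4},{"rot": [0,0,0],"dp": [0,0,0],"jaw": 0.4}]'

```text
time_s: 4.43
tool_pos: [0.6095, 0.2356, 0.081]
tcp_rot: [2.902, 1.203, 0.007]
contact_force: [-0.2, -0.5, -1.6]
opening: 0.573
```

Run:
```python
from h import *
plan([.608,.237,.20],-.785,nmax=3)
p=eyes.capture('side');save(p,'s2.png')
plan([.608,.237,.20],-.785,nmax=1)
c=p['color'][130:300,220:400,::-1];cv2.imwrite('pics/s2.png',cv2.resize(c,None,fx=4,fy=3.5))
```

```text
t 4.43 p [0.6095 0.2356 0.081 ] F [-0.2 -0.5 -1.6] open 0.573 q [0.24 0.53 1.47 0.   1.14 1.02]
rows needed 3
0 rot [0.0, -0.1, 0.0] dp [0.0001, -0.0006, -0.0397]
1 rot [0.0, -0.1, 0.0] dp [0.0001, -0.0006, -0.0397]
2 rot [0.0, -0.1, 0.0] dp [0.0, -0.0007, -0.0397]
t 4.48 p [0.6091 0.2355 0.0805] F [-0.1  0.3 -1. ] open 0.57 q [ 0.24  0.54  1.47 -0.    1.14  1.02]
rows needed 3
0 rot [0.0, -0.1, 0.0] dp [0.0002, -0.0005, -0.0398]
```

View pics/s2.png

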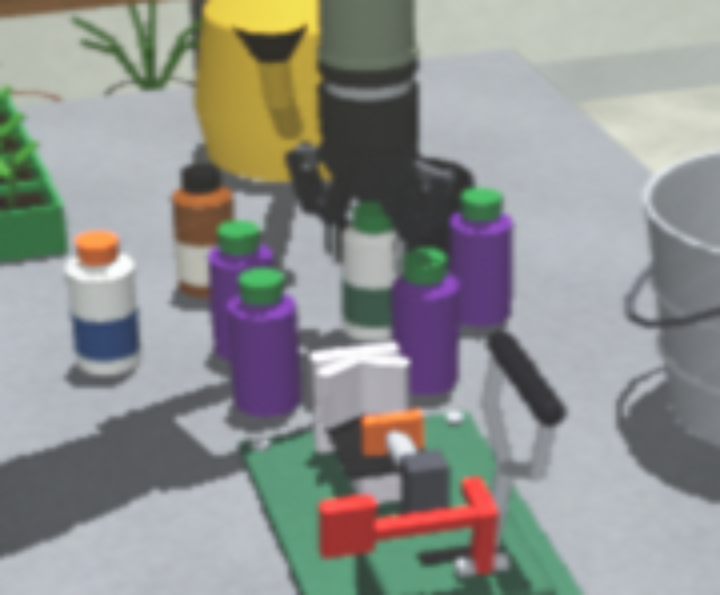

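Call:
apply_moves --series '[{"rot": [0,0,0],"dp": [0,0,-0.02],"jaw": 0.4},{"rot": [0,0,0],"dp": [0,0,-0.036],"jaw": 0.4},{"rot": [0,0,0],"dp": [0,0,-0.036],"jaw": 0.4},{"rot": [0,0,0],"dp": [0,0,-0.036],"jaw": 0.4},{"rot": [0,0,0],"dp": [0,0,-0.036],"jaw": 0.4}]'

```text
time_s: 4.9
tool_pos: [0.6077, 0.2352, 0.2449]
tcp_rot: [2.902, 1.203, 0.002]
contact_force: [0.2, 0.7, -1.2]
opening: 0.572
```

Run:
```python
from h import *
plan([.536,-.009,.22],-.05,nmax=10)
```

```text
t 4.9 p [0.6077 0.2352 0.2449] F [ 0.2  0.7 -1.2] open 0.572 q [0.24 0.37 1.34 0.   1.43 1.02]
rows needed 7
0 rot [0.0, -0.0, -6.0] dp [-0.0319, 0.0174, 0.0035]
1 rot [0.0, -0.0, -6.0] dp [-0.0336, 0.014, 0.0035]
2 rot [0.0, -0.0, -6.0] dp [-0.0349, 0.0104, 0.0035]
3 rot [0.0, -0.0, -6.0] dp [-0.0357, 0.0067, 0.0035]
4 rot [0.0, -0.0, -6.0] dp [-0.0363, 0.0029, 0.0035]
5 rot [0.0, -0.0, -6.0] dp [-0.0364, -0.0009, 0.0036]
6 rot [0.0, -0.0, -6.0] dp [-0.0361, -0.0047, 0.0036]
```

Call:
apply_moves --series '[{"rot": [0,0,-6],"dp": [-0.032,0.017,0],"jaw": 0.4},{"rot": [0,0,-6],"dp": [-0.034,0.014,0],"jaw": 0.4},{"rot": [0,0,-6],"dp": [-0.035,0.01,0],"jaw": 0.4},{"rot": [0,0,-6],"dp": [-0.036,0.007,0],"jaw": 0.4},{"rot": [0,0,-6],"dp": [-0.036,0.003,0],"jaw": 0.4}]'

```text
time_s: 5.32
tool_pos: [0.5553, 0.0593, 0.2435]
tcp_rot: [2.485, 1.92, 0.002]
contact_force: [0.8, -1.6, -1.8]
opening: 0.569
```

Call:
apply_moves --series '[{"rot": [0,0,-6],"dp": [-0.036,-0.001,0.01],"jaw": 0.4},{"rot": [0,0,-6],"dp": [-0.035,-0.005,0.01],"jaw": 0.4},{"rot": [0,0,0],"dp": [0,0,0.01],"jaw": 0.4},{"rot": [0,0,0],"dp": [0,0,0.01],"jaw": 0.4},{"rot": [0,0,0],"dp": [0,0,0],"jaw": 0.4}]'

```text
time_s: 5.73
tool_pos: [0.5339, -0.0074, 0.2005]
tcp_rot: [-2.278, -2.159, 0.002]
contact_force: [-0.2, 0.7, -2.6]
opening: 0.569
```

Run:
```python
from h import *
plan([.536,-.009,.20],-.05,nmax=2)
for n in ['scene','side']:
    p=eyes.capture(n);print([(round(d['score'],2),np.round(d['xyz'],3).tolist()) for d in eyes.spot_point('feed',p)[:4]],[(round(d['score'],2),np.round(d['xyz'],3).tolist()) for d in eyes.spot_point('seat',p)[:2]])
    X=cloud(p)
    m=((X[...,2]>.2)&(X[...,2]<.26)&(abs(X[...,0]-.536)<.04)&(abs(X[...,1]+.009)<.05))
    hsv=cv2.cvtColor(p['color'],cv2.COLOR_RGB2HSV);g=m&(hsv[...,0]>50)&(hsv[...,0]<80)&(hsv[...,1]>120)
    P=X[g];print('cap',len(P),P.min(0) if len(P) else '',P.max(0) if len(P) else '')
    im=p['color'].copy()
    for u in proj(p,[[.536,-.009,.05],[.536,-.009,.12]]):cv2.circle(im,tuple(int(a) for a in u),2,(255,0,255),-1)
    c=im[180:330,180:400] if n=='scene' else im[120:330,250:410]
    cv2.imwrite(f'pics/{n}3.png',cv2.resize(c[:,:,::-1],None,fx=3.4 if n=='scene' else 2.8,fy=3.4 if n=='scene' else 2.8))
```

```text
t 5.73 p [ 0.5339 -0.0074  0.2005] F [-0.2  0.7 -2.6] open 0.569 q [-0.18  0.17  1.69  0.    1.29 -0.12]
rows needed 1
0 rot [-0.2, -0.1, -0.2] dp [-0.0015, 0.0021, 0.0005]
[(0.93, [0.532, -0.007, 0.121]), (0.85, [0.498, 0.15, 0.001]), (0.67, [0.698, 0.24, 0.004]), (0.62, [0.506, 0.239, -0.004])] [(0.9, [0.537, -0.008, 0.048])]
cap 51 [ 0.52405211 -0.00903315  0.22538557] [0.56635084 0.00978678 0.24982517]
[(0.88, [0.701, 0.236, -0.003]), (0.87, [0.503, 0.238, 0.0]), (0.74, [0.533, -0.005, 0.124]), (0.73, [0.497, 0.15, 0.005])] [(0.72, [0.531, -0.004, 0.05])]
cap 39 [ 0.5228446  -0.02548854  0.23136637] [ 0.54233346 -0.01032392  0.24560696]
```

View pics/scene3.png

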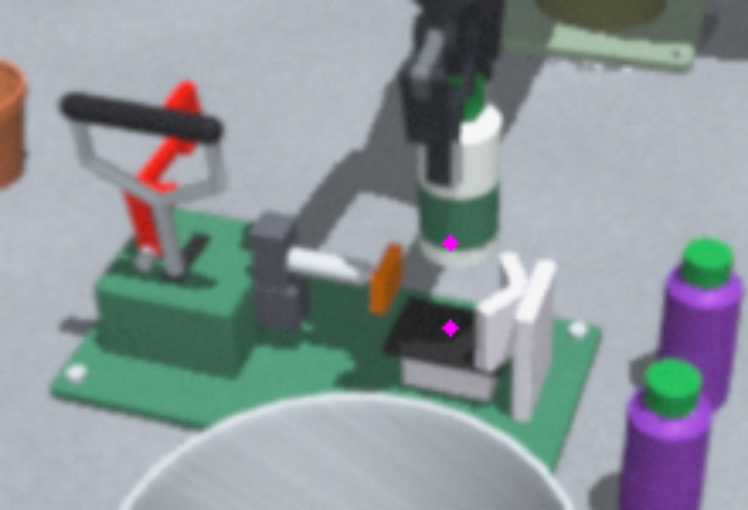

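View pics/side3.png

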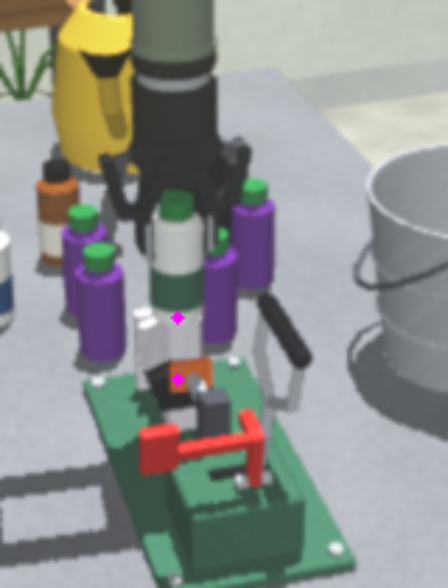

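Call:
apply_moves --series '[{"rot": [0,0,0],"dp": [-0.002,0.002,0.015],"jaw": 0.4},{"rot": [0,0,0],"dp": [0,0,0.015],"jaw": 0.4},{"rot": [0,0,0],"dp": [0,0,0.015],"jaw": 0.4},{"rot": [0,0,0],"dp": [0,0,0.015],"jaw": 0.4},{"rot": [0,0,0],"dp": [0,0,0],"jaw": 0.4}]'

```text
time_s: 6.45
tool_pos: [0.5351, -0.0089, 0.1395]
tcp_rot: [-2.274, -2.161, 0.005]
contact_force: [-1.2, 0.2, -1.9]
opening: 0.567
```

Call:
apply_moves --series '[{"rot": [0,0,0],"dp": [0,0,0.003],"jaw": 0.4},{"rot": [0,0,0],"dp": [0,0,0.003],"jaw": 0.4},{"rot": [0,0,0],"dp": [0,0,0.002],"jaw": 0.4},{"rot": [0,0,0],"dp": [0,0,0],"jaw": 0.4}]'

```text
time_s: 6.78
tool_pos: [0.5376, -0.0098, 0.1348]
tcp_rot: [2.277, 2.163, 0.001]
contact_force: [-0.5, -0.0, -1.2]
opening: 0.567
```

```bash
cat > look.py <<'E'
from h import *
import sys
tag=sys.argv[1]
for n in ['scene','side']:
    p=eyes.capture(n)
    c=p['color'][190:310,180:370] if n=='scene' else p['color'][190:330,265:395]
    s=4 if n=='scene' else 4.2
    cv2.imwrite(f'pics/{n}{tag}.png',cv2.resize(c[:,:,::-1],None,fx=s,fy=s,interpolation=cv2.INTER_CUBIC))
    for l in sys.argv[2:]: print(n,l,[(round(d['score'],2),np.round(d['xyz'],3).tolist()) for d in eyes.spot_point(l,p)[:4]])
s=observe();print(s['time_s'],s['tool_pos'],s['contact_force'],s['opening'])
E
python3 look.py 4 feed seat
```

```text
scene feed [(0.9, [0.616, 0.143, 0.002]), (0.84, [0.696, 0.24, 0.0]), (0.82, [0.536, -0.009, 0.06]), (0.64, [0.505, 0.24, -0.002])]
scene seat [(0.6, [0.536, -0.008, 0.051])]
side feed [(0.97, [0.699, 0.238, -0.0]), (0.84, [0.539, -0.01, 0.055]), (0.76, [0.5, 0.149, 0.003]), (0.71, [0.506, 0.237, -0.001])]
side seat [(0.8, [0.533, -0.005, 0.052])]
7.0833 [ 0.53740549 -0.00991475  0.13465919] [-0.81626876 -0.06659297 -0.62380779] 0.5721936877518556
```

View pics/scene4.png

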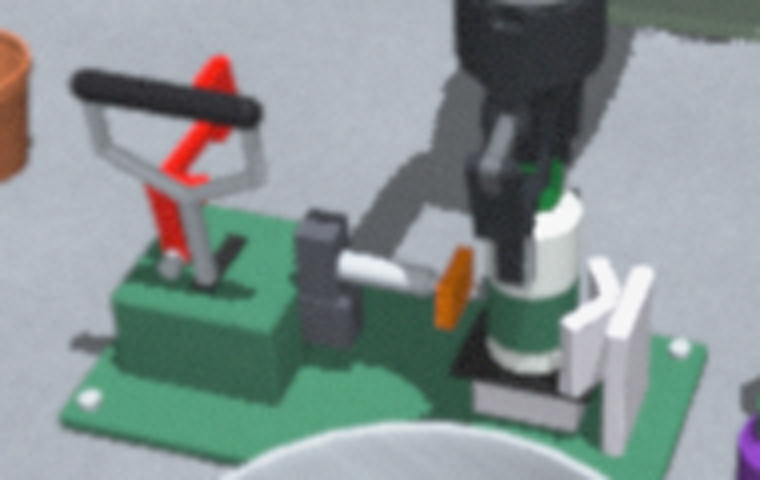

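View pics/side4.png

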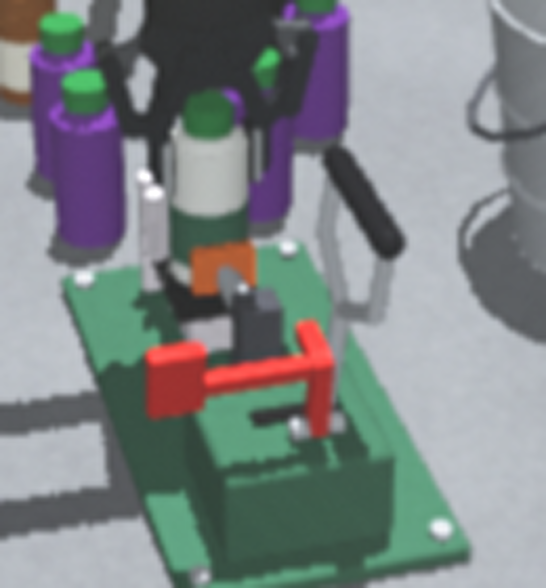

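Call:
apply_moves --series '[{"rot": [0,0,0],"dp": [0.001,-0.002,0],"jaw": 0.4},{"rot": [0,0,0],"dp": [0,0,0.001],"jaw": 0.4},{"rot": [0,0,0],"dp": [0,0,0.001],"jaw": 0.4},{"rot": [0,0,0],"dp": [0,0,0.001],"jaw": 0.4},{"rot": [0,0,0],"dp": [0,0,0],"jaw": 0.4}]'

```text
time_s: 7.5
tool_pos: [0.535, -0.0087, 0.1309]
tcp_rot: [-2.278, -2.163, 0.001]
contact_force: [0.2, 0.5, -1.9]
opening: 0.571
```

Call:
apply_moves --series '[{"rot": [0,0,0],"dp": [0,0,0.001],"jaw": 0.4},{"rot": [0,0,0],"dp": [0,0,0],"jaw": 0.4},{"rot": [0,0,0],"dp": [0,0,0],"jaw": 0.4}]'

```text
time_s: 7.75
tool_pos: [0.5352, -0.0087, 0.1302]
tcp_rot: [-2.278, -2.163, 0.0]
contact_force: [-0.9, -0.1, -1.3]
opening: 0.568
```

Call:
apply_moves --series '[{"rot": [0,0,0],"dp": [0,0,0.001],"jaw": 0.4},{"rot": [0,0,0],"dp": [0,0,0],"jaw": 0.4},{"rot": [0,0,0],"dp": [0,0,0],"jaw": 0.4}]'

```text
time_s: 8.0
tool_pos: [0.5352, -0.0087, 0.1292]
tcp_rot: [-2.278, -2.163, 0.0]
contact_force: [-0.2, -0.6, -1.7]
opening: 0.572
```

Call:
apply_moves --series '[{"rot": [0,0,0],"dp": [0,0,0.001],"jaw": 0.4},{"rot": [0,0,0],"dp": [0,0,0],"jaw": 0.4},{"rot": [0,0,0],"dp": [0,0,0],"jaw": 0.4}]'

```text
time_s: 8.25
tool_pos: [0.5354, -0.0088, 0.1284]
tcp_rot: [2.278, 2.163, 0.0]
contact_force: [0.4, -0.3, -1.4]
opening: 0.572
```

Call:
apply_moves --series '[{"rot": [0,0,0],"dp": [0,0,0.001],"jaw": 0.4},{"rot": [0,0,0],"dp": [0,0,0],"jaw": 0.4},{"rot": [0,0,0],"dp": [0,0,0],"jaw": 0.4}]'

```text
time_s: 8.5
tool_pos: [0.5354, -0.0088, 0.1283]
tcp_rot: [2.278, 2.163, 0.0]
contact_force: [-2.2, 0.0, 5.1]
opening: 0.572
```

Call:
apply_moves --series '[{"rot": [0,0,0],"dp": [0,0,0.001],"jaw": 0.4},{"rot": [0,0,0],"dp": [0,0,0],"jaw": 0.4},{"rot": [0,0,0],"dp": [0,0,0],"jaw": 0.4}]'

```text
time_s: 8.75
tool_pos: [0.5355, -0.0088, 0.1283]
tcp_rot: [2.278, 2.163, 0.0]
contact_force: [-5.0, 0.1, 11.2]
opening: 0.572
```

```bash
python3 look.py 5 feed
```

```text
scene feed [(0.89, [0.507, 0.235, 0.0]), (0.89, [0.615, 0.145, 0.0]), (0.82, [0.5, 0.151, -0.001]), (0.66, [0.698, 0.244, 0.001])]
side feed [(0.96, [0.501, 0.148, 0.004]), (0.95, [0.533, -0.006, 0.049]), (0.77, [0.7, 0.238, -0.002]), (0.68, [0.504, 0.362, -0.002])]
8.95 [ 0.53546381 -0.00880408  0.12829438] [-3.28197668  0.36697993 10.12975193] 0.5749641439075592
```

View pics/scene5.png

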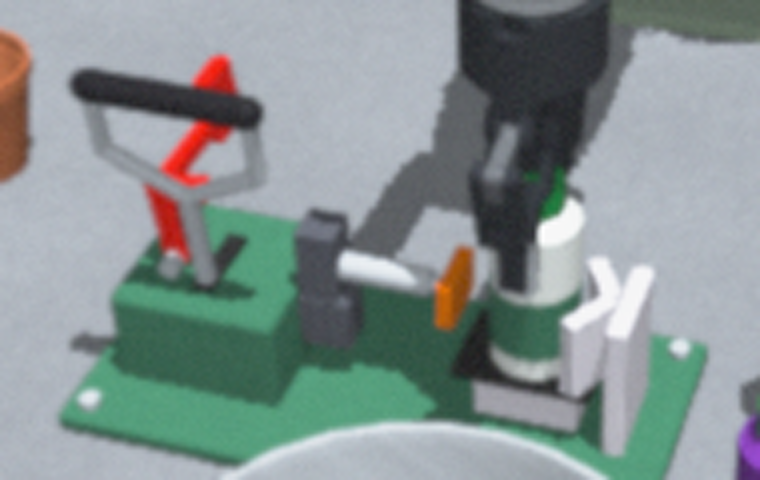

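Seated: contact force rose to 10 N at z=0.128, and the bottle stands on the black seat at about (540,300) in the crop, between pad and vee. I'm easing off and releasing.

Call:
apply_moves --series '[{"rot": [0,0,0],"dp": [0,0,-0.0015],"jaw": 0.4},{"rot": [0,0,0],"dp": [0,0,0],"jaw": 0.65},{"rot": [0,0,0],"dp": [0,0,0],"jaw": 0.8},{"rot": [0,0,0],"dp": [0,0,0],"jaw": 0.9},{"rot": [0,0,0],"dp": [0,0,0],"jaw": 0.9}]'

```text
time_s: 9.37
tool_pos: [0.5351, -0.0087, 0.1275]
tcp_rot: [-2.278, -2.163, 0.0]
contact_force: [0.8, 0.6, 0.3]
opening: 0.902
```

Call:
apply_moves --series '[{"rot": [0,0,0],"dp": [0,0,-0.01],"jaw": 0.9},{"rot": [0,0,0],"dp": [0,0,-0.03],"jaw": 0.9},{"rot": [0,0,0],"dp": [0,0,-0.04],"jaw": 0.9},{"rot": [0,0,0],"dp": [0,0,-0.04],"jaw": 0.9},{"rot": [0,0,0],"dp": [0,0,-0.03],"jaw": 0.5}]'

```text
time_s: 9.78
tool_pos: [0.5361, -0.0088, 0.282]
tcp_rot: [2.276, 2.161, 0.004]
contact_force: [1.1, -0.5, 0.1]
opening: 0.778
```

```bash
python3 look.py 6 feed seat catch_paddle lever_grip
python3 - <<'E'
from h import *
plan([.456,-.15,.25],-.05,nmax=10)
E
```

```text
scene feed [(0.97, [0.505, 0.242, 0.001]), (0.97, [0.699, 0.24, -0.0]), (0.72, [0.618, 0.142, 0.0]), (0.63, [0.534, -0.006, 0.054])]
scene seat [(0.65, [0.538, -0.005, 0.051])]
scene catch_paddle [(0.72, [0.454, -0.217, 0.131])]
scene lever_grip [(0.89, [0.567, -0.194, 0.209]), (0.4, [0.686, 0.353, 0.001]), (0.31, [0.401, 0.254, 0.001])]
side feed [(0.96, [0.498, 0.15, 0.002]), (0.79, [0.622, 0.142, -0.001]), (0.72, [0.699, 0.237, -0.0]), (0.7, [0.535, -0.007, 0.05])]
side seat [(0.74, [0.532, -0.005, 0.052]), (0.29, [0.64, -0.43, -0.002])]
side catch_paddle [(0.88, [0.453, -0.218, 0.133]), (0.42, [0.532, -0.008, 0.049])]
side lever_grip [(0.59, [0.569, -0.2, 0.207]), (0.32, [0.683, 0.36, 0.001])]
10.2833 [ 0.53430994 -0.00859268  0.27596729] [ 0.44726301 -0.06646566  0.9823814 ] 0.4971596026308102
t 10.28 p [ 0.5343 -0.0086  0.276 ] F [ 0.4 -0.1  1. ] open 0.497 q [-0.18  0.1   1.6   0.    1.44 -0.13]
rows needed 5
0 rot [-0.0, -0.0, -0.0] dp [-0.0291, -0.0142, 0.0052]
1 rot [-0.0, -0.0, -0.0] dp [-0.0291, -0.0142, 0.0052]
2 rot [-0.0, -0.0, -0.0] dp [-0.029, -0.0142, 0.0052]
3 rot [-0.0, -0.0, -0.0] dp [-0.029, -0.0142, 0.0052]
4 rot [-0.0, -0.0, -0.0] dp [-0.029, -0.0142, 0.0052]
```

View pics/scene6.png

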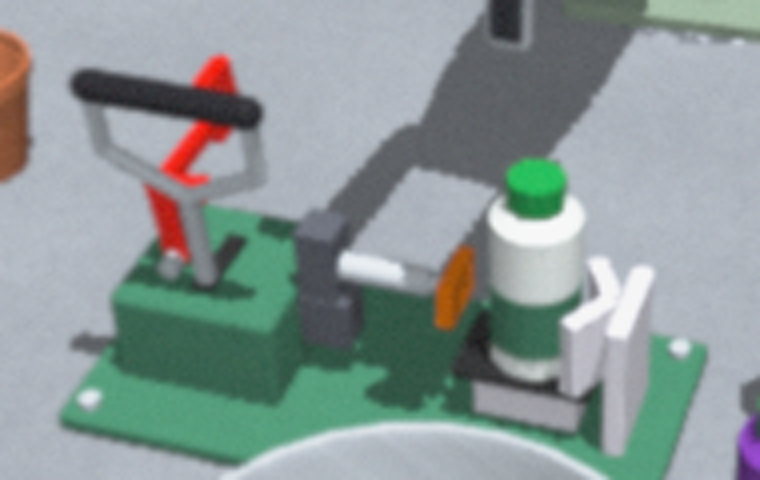

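View pics/side6.png

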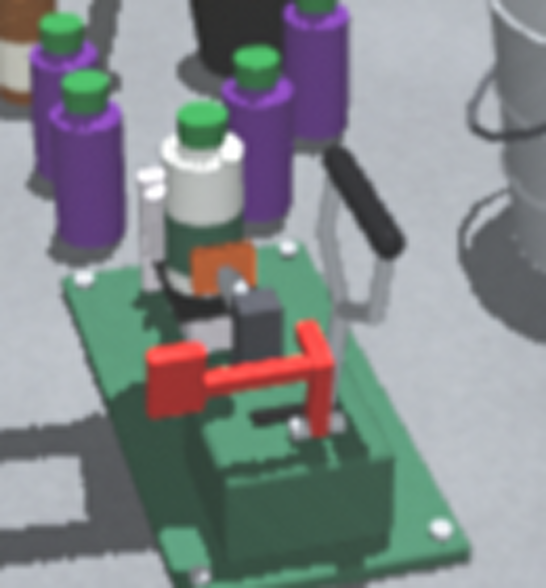

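Call:
apply_moves --series '[{"rot": [0,0,0],"dp": [-0.033,-0.0145,0],"jaw": 0.0},{"rot": [0,0,0],"dp": [-0.033,-0.0145,0],"jaw": 0.0},{"rot": [0,0,0],"dp": [-0.033,-0.0145,0],"jaw": 0.0},{"rot": [0,0,0],"dp": [-0.033,-0.0145,0],"jaw": 0.0},{"rot": [0,0,0],"dp": [-0.03,-0.0145,0],"jaw": 0.0}]'

```text
time_s: 10.7
tool_pos: [0.4531, -0.168, 0.2769]
tcp_rot: [-2.277, -2.163, 0.001]
contact_force: [0.7, 0.5, 0.2]
opening: 0.001
```

Run:
```python
from h import *
plan([.453,-.178,.132],-.05,nmax=10)
```

```text
t 10.7 p [ 0.4531 -0.168   0.2769] F [0.7 0.5 0.2] open 0.001 q [-0.53 -0.01  1.72 -0.    1.43 -0.48]
rows needed 4
0 rot [-0.0, -0.0, -0.0] dp [-0.0025, 0.0001, 0.0362]
1 rot [-0.0, -0.0, -0.0] dp [-0.0025, 0.0001, 0.0362]
2 rot [-0.0, -0.0, -0.0] dp [-0.0025, 0.0001, 0.0362]
3 rot [-0.0, -0.0, -0.0] dp [-0.0025, 0.0001, 0.0362]
```

Call:
apply_moves --series '[{"rot": [0,0,0],"dp": [0,0,0.037],"jaw": 0.0},{"rot": [0,0,0],"dp": [0,0,0.037],"jaw": 0.0},{"rot": [0,0,0],"dp": [0,0,0.037],"jaw": 0.0},{"rot": [0,0,0],"dp": [0,0,0.034],"jaw": 0.0},{"rot": [0,0,0],"dp": [0,0,0],"jaw": 0.0}]'

```text
time_s: 11.12
tool_pos: [0.4483, -0.1635, 0.125]
tcp_rot: [-2.267, -2.151, 0.008]
contact_force: [-1.6, 1.3, -0.4]
opening: -0.005
```

```bash
python3 look.py 7
```

```text
11.2167 [ 0.45328281 -0.16611767  0.13156254] [0.54256771 0.04103321 0.29596804] -0.0005494515701513718
```

View pics/side7.png

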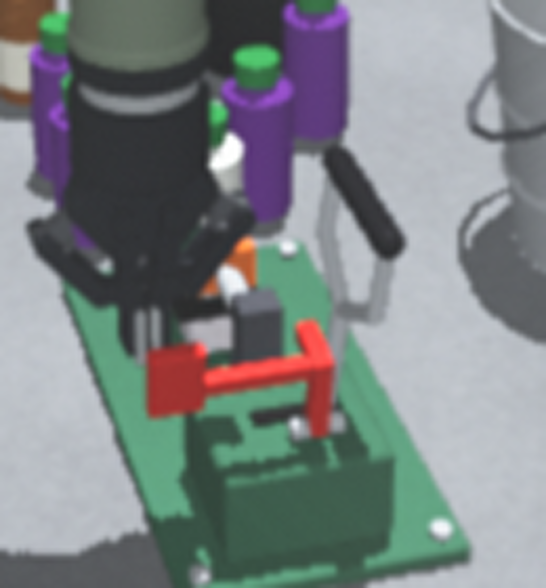

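Call:
apply_moves --series '[{"rot": [0,0,0],"dp": [-0.02,0.001,0],"jaw": 0.0},{"rot": [0,0,0],"dp": [-0.013,0.001,0],"jaw": 0.0},{"rot": [0,0,0],"dp": [-0.013,0,0],"jaw": 0.0},{"rot": [0,0,0],"dp": [-0.013,0.001,0],"jaw": 0.0},{"rot": [0,0,0],"dp": [-0.013,0.001,0],"jaw": 0.0}]'

```text
time_s: 11.63
tool_pos: [0.4554, -0.2405, 0.1342]
tcp_rot: [2.277, 2.161, 0.001]
contact_force: [0.2, 0.7, 0.7]
opening: 0.004
```

Call:
apply_moves --series '[{"rot": [0,0,0],"dp": [-0.013,0.001,0],"jaw": 0.0},{"rot": [0,0,0],"dp": [-0.012,0,0],"jaw": 0.0},{"rot": [0,0,0],"dp": [0,0,0.007],"jaw": 0.0},{"rot": [0,0,0],"dp": [0,0,0.007],"jaw": 0.0},{"rot": [0,0,0],"dp": [0,0,0],"jaw": 0.0}]'

```text
time_s: 12.05
tool_pos: [0.453, -0.2629, 0.1166]
tcp_rot: [-2.276, -2.16, 0.001]
contact_force: [-0.5, 1.0, -0.8]
opening: 0.002
```

```bash
python3 look.py 8 catch_paddle
```

```text
scene catch_paddle [(0.61, [0.452, -0.262, 0.091])]
side catch_paddle [(0.88, [0.45, -0.261, 0.095]), (0.56, [0.564, -0.2, 0.209])]
12.25 [ 0.45423213 -0.26315328  0.1184039 ] [-0.02886495 -1.17194225 -0.24278353] 0.0009992485360664502
```

View pics/side8.png

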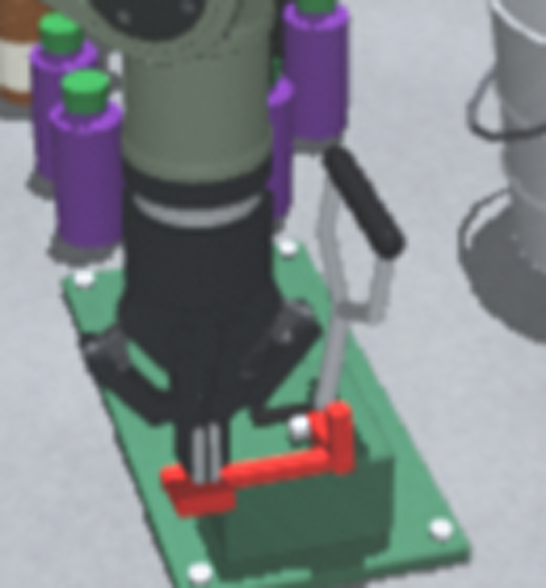

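Call:
apply_moves --series '[{"rot": [0,0,0],"dp": [0,0,0.004],"jaw": 0.0},{"rot": [0,0,0],"dp": [0,0,0.004],"jaw": 0.0},{"rot": [0,0,0],"dp": [0,0,0],"jaw": 0.0}]'

```text
time_s: 12.5
tool_pos: [0.4541, -0.2633, 0.11]
tcp_rot: [-2.277, -2.163, 0.0]
contact_force: [-1.0, -0.1, 0.4]
opening: -0.0
```

Call:
apply_moves --series '[{"rot": [0,0,0],"dp": [0,0,0.003],"jaw": 0.0},{"rot": [0,0,0],"dp": [0,0,0],"jaw": 0.0}]'

```text
time_s: 12.67
tool_pos: [0.4542, -0.2636, 0.1072]
tcp_rot: [-2.277, -2.163, 0.0]
contact_force: [0.3, 0.3, 1.7]
opening: -0.002
```

Call:
apply_moves --series '[{"rot": [0,0,0],"dp": [0,0,0.002],"jaw": 0.0},{"rot": [0,0,0],"dp": [0,0,0],"jaw": 0.0}]'

```text
time_s: 12.83
tool_pos: [0.4545, -0.264, 0.1061]
tcp_rot: [2.278, 2.163, -0.0]
contact_force: [-1.8, 0.6, 2.5]
opening: -0.003
```

Call:
apply_moves --series '[{"rot": [0,0,0],"dp": [0,0,0.002],"jaw": 0.0},{"rot": [0,0,0],"dp": [0,0,0],"jaw": 0.0}]'

```text
time_s: 13.0
tool_pos: [0.4547, -0.2642, 0.1056]
tcp_rot: [2.278, 2.163, -0.0]
contact_force: [-4.1, 3.7, 11.7]
opening: 0.001
```

Call:
apply_moves --series '[{"rot": [0,0,0],"dp": [0,0,0.001],"jaw": 0.0},{"rot": [0,0,0],"dp": [0,0,0],"jaw": 0.0}]'

```text
time_s: 13.17
tool_pos: [0.4547, -0.2643, 0.1053]
tcp_rot: [2.278, 2.163, -0.001]
contact_force: [-5.0, 3.3, 15.3]
opening: 0.005
```

```bash
python3 look.py 9 catch_paddle
```

```text
scene catch_paddle [(0.56, [0.401, 0.255, 0.001]), (0.55, [0.456, -0.263, 0.079])]
side catch_paddle [(0.8, [0.448, -0.265, 0.084])]
13.3667 [ 0.45471654 -0.26426093  0.10534156] [-5.14209456  4.1913202  15.69522859] -0.0030554516608301855
```

View pics/side9.png

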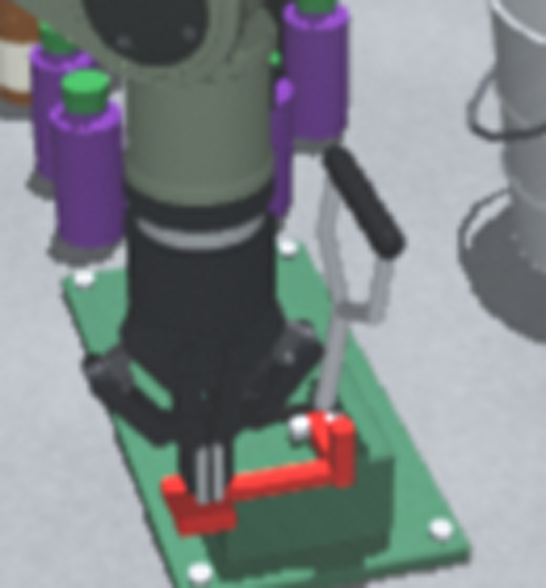

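Call:
apply_moves --series '[{"rot": [0,0,0],"dp": [0,0,-0.02],"jaw": 0.0},{"rot": [0,0,0],"dp": [0,0,-0.04],"jaw": 0.0},{"rot": [0,0,0],"dp": [0,0,-0.04],"jaw": 0.3},{"rot": [0,0,0],"dp": [0,0,-0.04],"jaw": 0.6},{"rot": [0,0,0],"dp": [0,0,-0.04],"jaw": 0.6}]'

```text
time_s: 13.78
tool_pos: [0.454, -0.2636, 0.2843]
tcp_rot: [-2.278, -2.163, -0.0]
contact_force: [0.8, -0.2, 1.0]
opening: 0.416
```

```bash
python3 look.py 10 catch_paddle lever_grip
python3 - <<'E'
from h import *
plan([.568,-.196,.275],-.05,nmax=10)
E
```

```text
scene catch_paddle [(0.58, [0.453, -0.262, 0.084])]
scene lever_grip [(0.66, [0.566, -0.194, 0.207])]
side catch_paddle [(0.75, [0.453, -0.263, 0.086])]
side lever_grip [(0.65, [0.566, -0.198, 0.209]), (0.24, [0.382, -0.432, 0.002])]
14.0833 [ 0.4536395  -0.26329864  0.28110755] [ 0.41405825  0.72535273 -0.48513946] 0.599072727245034
t 14.08 p [ 0.4536 -0.2633  0.2811] F [ 0.4  0.7 -0.5] open 0.599 q [-0.69  0.08  1.62  0.    1.45 -0.64]
rows needed 4
0 rot [-0.0, -0.0, -0.0] dp [0.0183, 0.0277, 0.0015]
1 rot [-0.0, -0.0, -0.0] dp [0.0183, 0.0277, 0.0015]
2 rot [-0.0, -0.0, -0.0] dp [0.0183, 0.0277, 0.0015]
3 rot [-0.0, -0.0, -0.0] dp [0.0182, 0.0277, 0.0015]
```

View pics/side10.png

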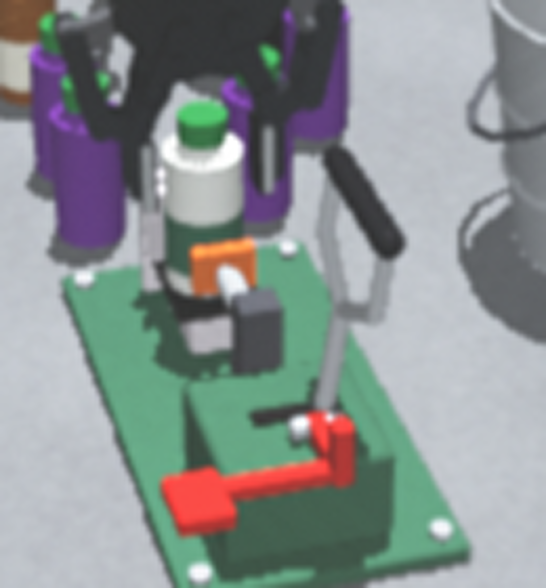

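Catch is flipped right over (paddle at (200,500), z≈0.085) and stays there; the bottle still stands at (200,170). Now the lever.

Call:
apply_moves --series '[{"rot": [0,0,0],"dp": [0.018,0.028,0],"jaw": 0.6},{"rot": [0,0,0],"dp": [0.018,0.028,0],"jaw": 0.6},{"rot": [0,0,0],"dp": [0.018,0.028,0],"jaw": 0.6},{"rot": [0,0,0],"dp": [0.018,0.026,0],"jaw": 0.6},{"rot": [0,0,0],"dp": [0,0,0],"jaw": 0.6}]'

```text
time_s: 14.5
tool_pos: [0.5705, -0.194, 0.2794]
tcp_rot: [-2.27, -2.165, -0.002]
contact_force: [-1.2, 0.7, -0.5]
opening: 0.599
```

Call:
apply_moves --series '[{"rot": [0,0,0],"dp": [0,0,0],"jaw": 0.6}]'

```text
time_s: 14.58
tool_pos: [0.5677, -0.1961, 0.2795]
tcp_rot: [-2.271, -2.163, 0.003]
contact_force: [0.2, -0.3, -0.8]
opening: 0.599
```

Run:
```python
from h import *
plan([.567,-.197,.200],-.05,nmax=4)
p=eyes.capture('wrist');im=p['color'].copy()
print([(round(d['score'],2),np.round(d['xyz'],3).tolist()) for d in eyes.spot_point('lever_grip',p)[:2]])
c=np.array([.567,-.197,.208]);ey=np.array([.05,.999,0])
for X in [c,c-.054*ey,c+.054*ey]:
    u=proj(p,X)[0];cv2.circle(im,tuple(int(a) for a in u),4,(255,0,255),-1)
cv2.imwrite('pics/w11.png',im[:,:,::-1])
```

```text
t 14.58 p [ 0.5677 -0.1961  0.2795] F [ 0.2 -0.3 -0.8] open 0.599 q [-0.48  0.24  1.43 -0.    1.47 -0.43]
rows needed 2
0 rot [-0.1, -0.1, 0.0] dp [-0.0005, -0.0001, 0.0398]
1 rot [-0.1, -0.1, 0.0] dp [-0.0005, -0.0002, 0.0398]
[(0.91, [0.566, -0.193, 0.204])]
```

View pics/w11.png

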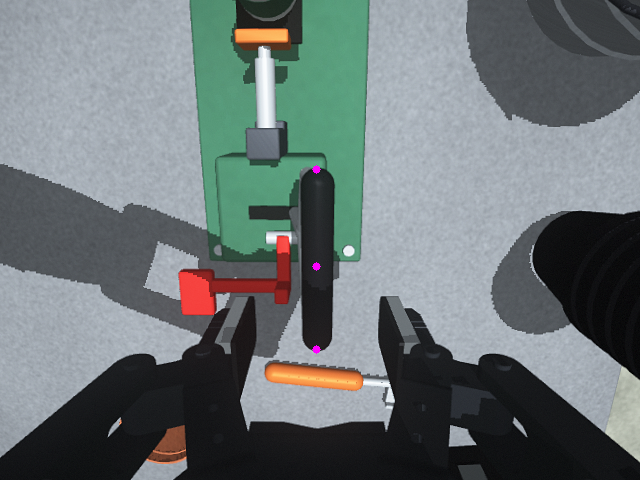

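Call:
apply_moves --series '[{"rot": [0,0,0],"dp": [0,0,0.03],"jaw": 0.6},{"rot": [0,0,0],"dp": [0,0,0.03],"jaw": 0.6},{"rot": [0,0,0],"dp": [0,0,0.02],"jaw": 0.6},{"rot": [0,0,0],"dp": [0,0,0],"jaw": 0.26},{"rot": [0,0,0],"dp": [0,0,0],"jaw": 0.26}]'

```text
time_s: 15.1
tool_pos: [0.566, -0.198, 0.2012]
tcp_rot: [-2.277, -2.159, 0.003]
contact_force: [-0.1, 0.2, 0.2]
opening: 0.324
```

Call:
apply_moves --series '[{"rot": [0,0,0],"dp": [0,0,0],"jaw": 0.26},{"rot": [0,0,0],"dp": [0,0,0],"jaw": 0.26},{"rot": [0,0,0],"dp": [0,0,0],"jaw": 0.26}]'

```text
time_s: 15.35
tool_pos: [0.569, -0.1985, 0.2052]
tcp_rot: [2.276, 2.16, 0.002]
contact_force: [-0.8, 1.1, -0.7]
opening: 0.26
```

```bash
python3 look.py 12 feed lever_grip
```

```text
scene feed [(0.94, [0.505, 0.238, -0.002]), (0.85, [0.532, -0.008, 0.051]), (0.81, [0.497, 0.15, -0.002]), (0.76, [0.619, 0.144, 0.001])]
scene lever_grip [(0.66, [0.566, -0.193, 0.212])]
side feed [(0.94, [0.619, 0.144, 0.003]), (0.92, [0.5, 0.149, 0.004]), (0.84, [0.534, -0.007, 0.05]), (0.6, [0.699, 0.238, -0.002])]
side lever_grip [(0.63, [0.564, -0.196, 0.21])]
15.65 [ 0.56818431 -0.19769399  0.2032022 ] [-0.25759293  0.20045786 -0.24136344] 0.2573048485446655
```

View pics/side12.png

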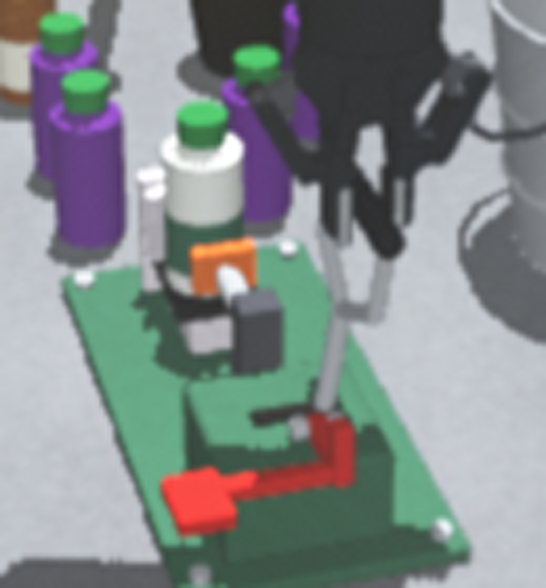

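View pics/scene12.png

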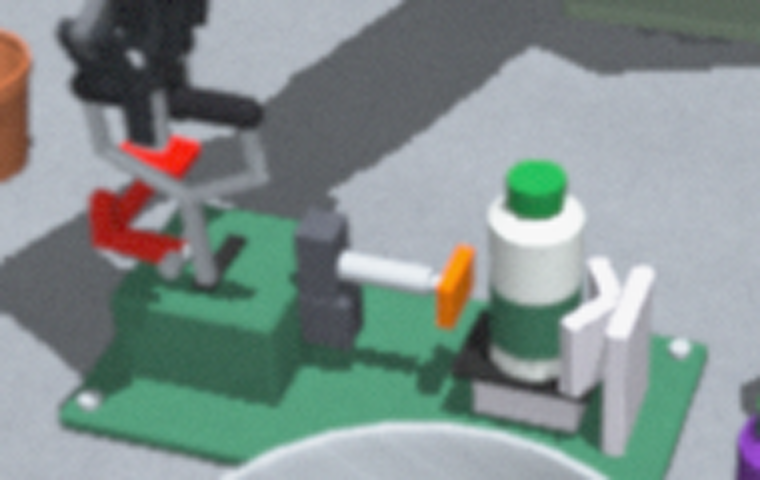

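Call:
apply_moves --series '[{"rot": [0,0,0],"dp": [0,-0.012,-0.001],"jaw": 0.26},{"rot": [0,0,0],"dp": [0,-0.012,0],"jaw": 0.26},{"rot": [0,0,0],"dp": [0,-0.012,0.001],"jaw": 0.26},{"rot": [0,0,0],"dp": [0,-0.012,0.002],"jaw": 0.26},{"rot": [0,0,0],"dp": [0,0,0],"jaw": 0.26}]'

```text
time_s: 16.07
tool_pos: [0.5197, -0.1953, 0.2015]
tcp_rot: [2.277, 2.161, 0.001]
contact_force: [2.7, 0.0, 1.5]
opening: 0.262
```

```bash
python3 look.py 13 feed lever_grip
```

```text
scene feed [(0.92, [0.532, -0.01, 0.054]), (0.88, [0.697, 0.241, 0.002]), (0.83, [0.498, 0.149, 0.001]), (0.69, [0.617, 0.141, -0.002])]
scene lever_grip [(0.81, [0.52, -0.189, 0.207]), (0.27, [0.532, -0.005, 0.05]), (0.15, [0.641, -0.432, -0.004])]
side feed [(0.84, [0.504, 0.236, 0.0]), (0.68, [0.535, -0.006, 0.048]), (0.55, [0.501, 0.152, 0.008]), (0.36, [0.619, 0.141, 0.0])]
side lever_grip [(0.86, [0.521, -0.197, 0.209])]
16.3667 [ 0.52112995 -0.19540664  0.20126825] [2.60189726 0.50835954 1.29472051] 0.25726541624260724
```

View pics/scene13.png

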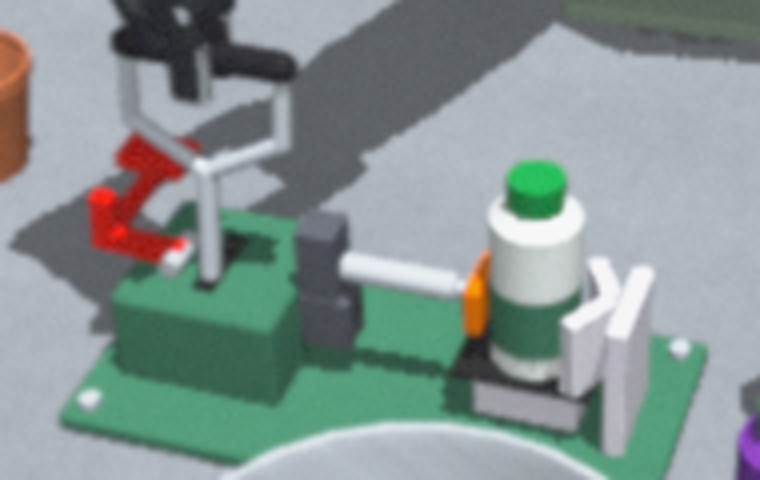

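Lever moves, pad approaches the bottle. Continuing slowly along the arc.

Call:
apply_moves --series '[{"rot": [0,0,0],"dp": [0,-0.006,0.001],"jaw": 0.26},{"rot": [0,0,0],"dp": [0,-0.006,0.001],"jaw": 0.26},{"rot": [0,0,0],"dp": [0,-0.006,0.002],"jaw": 0.26},{"rot": [0,0,0],"dp": [0,-0.006,0.002],"jaw": 0.26},{"rot": [0,0,0],"dp": [0,-0.006,0.002],"jaw": 0.26}]'

```text
time_s: 16.78
tool_pos: [0.4895, -0.1937, 0.1926]
tcp_rot: [2.278, 2.163, 0.0]
contact_force: [4.0, -0.1, 3.4]
opening: 0.256
```

Call:
apply_moves --series '[{"rot": [0,0,0],"dp": [0,-0.006,0.002],"jaw": 0.26},{"rot": [0,0,0],"dp": [0,-0.006,0.002],"jaw": 0.26},{"rot": [0,0,0],"dp": [0,-0.005,0.003],"jaw": 0.26},{"rot": [0,0,0],"dp": [0,-0.005,0.003],"jaw": 0.26},{"rot": [0,0,0],"dp": [0,0,0],"jaw": 0.26}]'

```text
time_s: 17.2
tool_pos: [0.4676, -0.1926, 0.1826]
tcp_rot: [2.278, 2.162, 0.001]
contact_force: [6.8, -0.3, 3.6]
opening: 0.258
```

```bash
python3 look.py 14 feed lever_grip
```

```text
scene feed [(0.9, [0.698, 0.237, -0.002]), (0.89, [0.508, 0.241, -0.001]), (0.84, [0.534, 0.001, 0.054]), (0.84, [0.499, 0.152, 0.002])]
scene lever_grip [(0.78, [0.471, -0.186, 0.189]), (0.21, [0.401, 0.251, 0.0])]
side feed [(0.89, [0.7, 0.239, -0.003]), (0.84, [0.499, 0.15, 0.006]), (0.78, [0.502, 0.234, -0.002]), (0.57, [0.62, 0.142, -0.0])]
side lever_grip [(0.69, [0.47, -0.192, 0.192])]
17.5 [ 0.46890177 -0.19262063  0.18327149] [6.06167949 0.83838437 2.73914356] 0.2595724106126703
```

View pics/scene14.png

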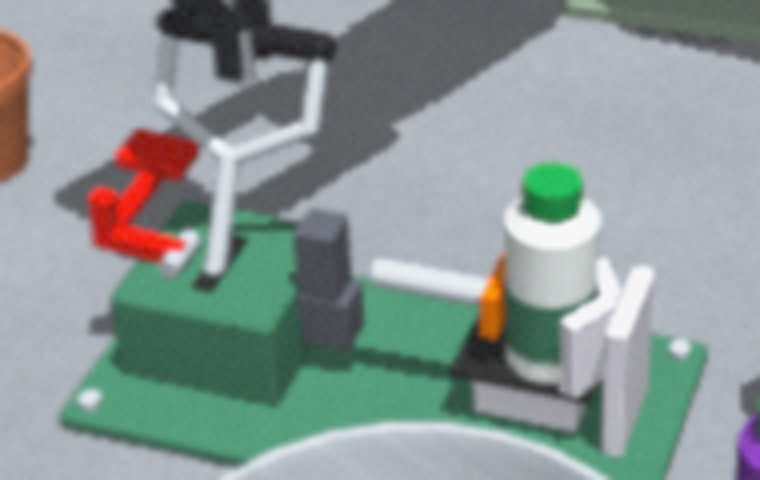

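View pics/side14.png

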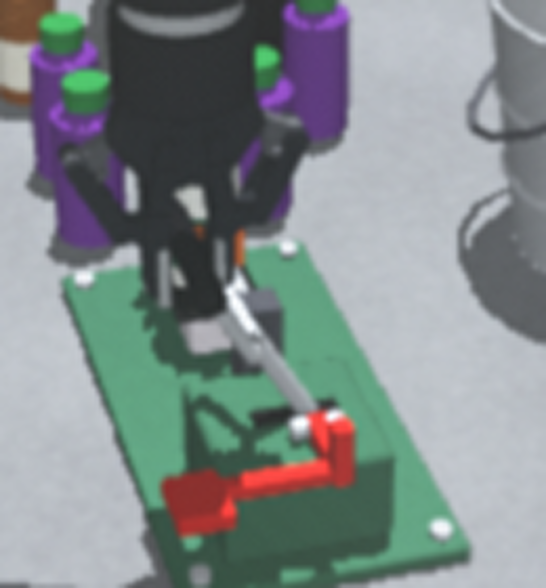

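Call:
apply_moves --series '[{"rot": [0,0,0],"dp": [0,-0.005,0.003],"jaw": 0.26},{"rot": [0,0,0],"dp": [0,-0.005,0.003],"jaw": 0.26},{"rot": [0,0,0],"dp": [0,-0.004,0.003],"jaw": 0.26},{"rot": [0,0,0],"dp": [0,0,0],"jaw": 0.26}]'

```text
time_s: 17.83
tool_pos: [0.4547, -0.1921, 0.1743]
tcp_rot: [2.277, 2.161, 0.002]
contact_force: [6.2, -0.0, 3.1]
opening: 0.262
```

Call:
apply_moves --series '[{"rot": [0,0,0],"dp": [0,-0.003,0.002],"jaw": 0.26},{"rot": [0,0,0],"dp": [0,0,0],"jaw": 0.26}]'

```text
time_s: 18.0
tool_pos: [0.4523, -0.1919, 0.1726]
tcp_rot: [2.276, 2.161, 0.003]
contact_force: [6.9, 1.0, 4.0]
opening: 0.258
```

Call:
apply_moves --series '[{"rot": [0,0,0],"dp": [0,-0.002,0.001],"jaw": 0.26},{"rot": [0,0,0],"dp": [0,0,0],"jaw": 0.26}]'

```text
time_s: 18.17
tool_pos: [0.4519, -0.192, 0.1724]
tcp_rot: [2.274, 2.158, 0.007]
contact_force: [9.3, 2.0, 2.3]
opening: 0.26
```

Call:
apply_moves --series '[{"rot": [0,0,0],"dp": [0,-0.002,0.001],"jaw": 0.26},{"rot": [0,0,0],"dp": [0,0,0],"jaw": 0.26}]'

```text
time_s: 18.33
tool_pos: [0.4519, -0.192, 0.1723]
tcp_rot: [2.272, 2.156, 0.012]
contact_force: [14.3, 1.9, 4.2]
opening: 0.261
```

Call:
apply_moves --series '[{"rot": [0,0,0],"dp": [0,0,0],"jaw": 0.2},{"rot": [0,0,0],"dp": [0,0,0],"jaw": 0.15},{"rot": [0,0,0],"dp": [0,0,0],"jaw": 0.1},{"rot": [0,0,0],"dp": [0,0,0],"jaw": 0.1}]'

```text
time_s: 18.67
tool_pos: [0.4541, -0.1921, 0.1727]
tcp_rot: [2.269, 2.153, 0.017]
contact_force: [20.5, 2.1, 0.5]
opening: 0.192
```

```bash
python3 look.py 15 feed lever_grip press_pad catch_paddle
```

```text
scene feed [(0.83, [0.698, 0.24, 0.0]), (0.82, [0.504, 0.239, -0.0]), (0.71, [0.532, -0.001, 0.052]), (0.64, [0.495, 0.153, -0.0])]
scene lever_grip [(0.94, [0.453, -0.188, 0.182]), (0.44, [0.642, -0.432, -0.003]), (0.2, [0.687, 0.356, -0.002])]
scene press_pad [(0.48, [0.533, -0.034, 0.085])]
scene catch_paddle [(0.9, [0.452, -0.265, 0.08]), (0.6, [0.64, -0.433, -0.001])]
side feed [(0.94, [0.62, 0.142, -0.0]), (0.56, [0.7, 0.236, -0.002]), (0.53, [0.501, 0.147, 0.006]), (0.52, [0.535, 0.003, 0.05])]
side lever_grip [(0.6, [0.453, -0.191, 0.182])]
side press_pad [(0.55, [0.531, -0.036, 0.087])]
side catch_paddle [(0.71, [0.683, 0.356, -0.003]), (0.59, [0.53, -0.092, -0.002])]
19.1667 [ 0.45410883 -0.19211593  0.17272989] [20.91335152  2.14968341  0.40517625] 0.19114674723033315
```

View pics/scene15.png

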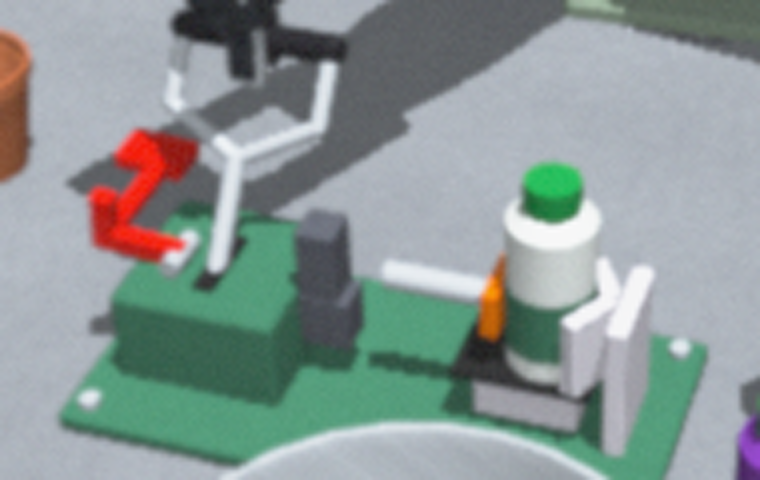

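View pics/side15.png

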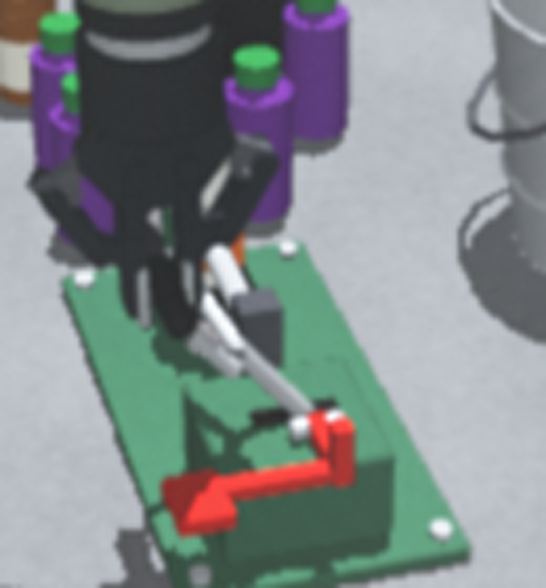

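```bash
python3 -c "
from h import *
s=observe();print(s['time_s'],s['contact_force'],s['opening']);print(order.finish_job())"
```

```text
19.1667 [20.91335152  2.14968341  0.40517625] 0.19114674723033315
the job is handed in; nothing more can be done
None
```

The feed bottle is clamped, and I handed the job in at 19.2 s with the gripper still holding the lever pulled.

**What I did:** I stood the white bottle with the green cap and label on the black seat and let go. I then flipped the red catch right over to the -y side and pulled the lever to its end stop, closing the jaws on the crossbar.

**Last checks:**
- **Bottle:** it stands upright in the vee with the pad against it, about 5 to 10 mm toward +y from where I set it down (10 mm expected).
- **Lever:** the bar travelled about 114 mm to z≈0.182, against 113 mm and 0.179 expected. The pull rose to about 21 N with no further travel, against 10 N for the spring alone, so it is on the stop.
- **Catch:** the paddle was at z≈0.085 after the flip, and the last pictures still show it lying over to the side.
- **Other things:** I did not touch the other bottles, the pots or the trowel. Those that showed in the last checks were where they started.

**Disagreements:**
- The two fixed cameras differed by up to about 7 mm, so I averaged them.
- In the last side view the arm partly hid the clamp. The network's catch position there was wrong, so I relied on the scene camera and the pictures.

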